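# Clear the reading plate and present the canisters to the scanner

## Robot

A 6-joint arm with a two-finger parallel gripper is mounted at the origin on the work surface. World frame = base frame: x ahead of the robot, y to its left, z up, the work surface at z = 0. Lengths are in mm, angles in degrees, forces in N, time in s.
With the tool pointing down it reaches from about 350 to 850 mm from the base axis. Payload 8.1 kg.
Tool frame: the origin (TCP) lies on the centre line of the jaws, within the pads' length; the fingertips stand 14 mm ahead of it and the grasp point (between the pads) lies 5 mm behind it; z points along the fingers, y is the line along which they close (so a half turn about z gives the same grasp; the last joint's range is limited). The gripper opens to 85 mm and grips with 20 to 120 N. Pads are 22 mm wide; open, the fingers measure 114 mm over their backs; the gripper's body (76 mm by 85 mm) begins 54 mm behind the grasp point. The pads swing forward as they close: fully open they stand 13 mm farther back than shut.
Start: joints at [61.513, 7.471, 85.268, -0, 87.261, -4.893], TCP at [240.135, 549.855, 245.292] pointing down, gripper open.
Joint ranges: [-169.43, 169.43], [-51.17, 129.36], [1.28, 143.12], [-76.62, 256.62], [0, 156.53], [-152.29, 152.29]. Speed limits (degrees/s): [136.94, 136.94, 159.86, 180, 180, 180].

## Interface

Orientations are given as [roll, pitch, yaw] about the fixed x, y, z axes, in that order (R = Rz(yaw) Ry(pitch) Rx(roll)).
In Python, from bench import sense, snapshot, camera_info, hand_in gives the robot as it stands. The module is installed in compiled form; this text tells all that it offers.
- The arm moves only by the tool apply_moves, never from a script. Its argument "deltas" is a list of rows, each a list of 7 numbers: the shift along the tool's x, y, z scaled (see below), then the turn, a rotation vector about the tool's x, y, z scaled (see below), then the opening, from 0 (shut) to 1 (fully open). In form: [[dx, dy, dz, ax, ay, az, claw], ...]. A call has 1 to 8 rows; each row shifts and turns the commanded pose from where the row before left it, along the tool's axes as they then stand; what a row does not reach is not made up. The controller multiplies each number of a shift by 0.03 m and each number of a turn by 0.08 rad. A row lasts 1/8 s, in which the tool goes at most 62.5 mm and 10.7 degrees, less where a joint would pass 70% of its speed; a pose out of reach is approached as far as the arm can. A call with a number of a shift or a turn outside -1 to 1 is refused whole. A call with a gripper value outside its range is refused whole. The fingers move at their own pace and stop on an object; "grip_force" is the grip in N (left out, the last holds). Time passes only in rows, so rows that do not move let the fingers close. It gives the time, the measured TCP pose, the force, the opening and the grip force at its end, in the units of the state.
- sense(): the state, without advancing time (a new reading comes with each control period).
- snapshot(name): name is "scene" or "top" or "wrist"; returns the picture (480x640x3 uint8, red, green, blue); there is no depth.
- camera_info(name): a dict with "vertical_fov" (degrees; the focal length in pixels is half the picture's height over the tangent of half this angle, whatever the lens; pixels are square), "cx", "cy" (the principal point, pixels), "origin" and "rotation" of the camera in the world; the wrist camera has in their place "tool_from_camera" (4x4, takes a point from camera to tool coordinates, whose origin is the TCP and whose axes are the flange's). Camera axes: x right, y up, looking along -z (the intrinsics and any distortion apply to the point x, -y, -z); pixel columns grow to the right and rows downward; lengths in mm; the calibration is good to about 2 mm. The wrist camera is an equidistant fisheye: a pixel r from the principal point sees the ray r / f radians off the axis. A picture is of the moment at which its call begins: read the wrist's pose just before it. camera_info takes no time and is no camera call.
- hand_in(): hands the job in; it is judged then, once.
The state is a dict: "time": time; "joint_pos": joint angles; "qd": joint speeds; "joint_efforts": joint torques, N m; "tool_pos": TCP position; "tcp_rot": TCP orientation; "ft_force": force on the tool from outside, world axes, zero at the start; "wrist_torque": the same for the moment, N m; "finger_gap": finger opening in mm; "grip_force": force on a finger pad.
Only numpy, scipy, OpenCV 4.12 (cv2) and the standard library are available. Lean on these libraries where they do the work, as an engineer would, in place of code of your own. Each camera call takes 0.05 s, during which the arm holds its last target. There are 200 camera calls.

## Task

First wipe all the loose brass chips off the steel plate into the blue catch tray at its front with the scraper block, never touching them with the fingers. Then stand every canister upright on the plate, each centred on a ring mark of its own (any one) with its white-marked side squarely facing the scanner bar, and once all of them stand so, press the green button fully down to scan them. At the end the scraper stands upright on its red pad, canisters and chips stay where you put them, and the other things on the bench have been left alone.

Things in the scene. Friction and masses are not known exactly. Their poses are not given: they have to be found in the camera images.
- station: fixed reading station. Origin under its steel plate, at bench height; x points to the scanner bar, y along the bar, z up. Plate: x -85..105 mm, y -143..143 mm, top at z = 30 mm; along both sides (y beyond +-135 mm) runs a low cheek, 10 mm above the plate. Its front (-x) is open to the catch tray
- tray (a point): centre of the inner floor of the blue catch tray, which adjoins the plate's front edge: inside station x -189..-85 mm, y -137..137 mm, floor at z = 4 mm, walls 22 mm tall, so lower than the plate's top; chips pushed over the plate's front edge drop in
- spot0 (a point): centre of black ring mark 0 (66 mm across) on the plate's top, in front of window 0, 105 mm from the bar's face; the three marks are 90 mm apart, at station y = -90 mm
- spot1 (a point): centre of black ring mark 1 (66 mm across) on the plate's top, in front of window 1, 105 mm from the bar's face; the three marks are 90 mm apart, at station y = 0 mm
- spot2 (a point): centre of black ring mark 2 (66 mm across) on the plate's top, in front of window 2, 105 mm from the bar's face; the three marks are 90 mm apart, at station y = 90 mm
- scanner_eye (a point): middle of the middle window in the scanner bar's face, 19 mm above the plate. The grey bar stands along the plate's back: station x 105..150 mm, whole width, top at z = 70 mm (40 mm above the plate); its three black windows with red lines look along station -x
- can_a: closed copper canister, 54 mm across, 46 mm tall, standing upright; origin at the centre of its underside, z up; its own +x axis points to the marked side (white label on the side, and a white stripe on the lid from the centre to the rim on that side). May be absent
- can_b: closed brass canister, 54 mm across, 46 mm tall, standing upright; origin at the centre of its underside, z up; its own +x axis points to the marked side (white label on the side, and a white stripe on the lid from the centre to the rim on that side). May be absent
- can_c: closed dark steel canister, 54 mm across, 46 mm tall, standing upright; origin at the centre of its underside, z up; its own +x axis points to the marked side (white label on the side, and a white stripe on the lid from the centre to the rim on that side). May be absent
- chip0: loose brass chip (offcut), a small block about 13-20 mm by 10-17 mm, 7-9 mm thick; starts flat on the plate; origin at the centre of its underside. May be absent
- chip1: loose brass chip (offcut), a small block about 13-20 mm by 10-17 mm, 7-9 mm thick; starts flat on the plate; origin at the centre of its underside. May be absent
- chip2: loose brass chip (offcut), a small block about 13-20 mm by 10-17 mm, 7-9 mm thick; starts flat on the plate; origin at the centre of its underside. May be absent
- chip3: loose brass chip (offcut), a small block about 13-20 mm by 10-17 mm, 7-9 mm thick; starts flat on the plate; origin at the centre of its underside. May be absent
- chip4: loose brass chip (offcut), a small block about 13-20 mm by 10-17 mm, 7-9 mm thick; starts flat on the plate; origin at the centre of its underside. May be absent
- scraper: scraper block, standing upright on its pad: black rubber foot 44 (x) by 95 (y) by 22 mm tall, on it a wooden grip 26 (x) by 60 (y) mm up to 70 mm height; origin at the centre of its underside; wipe along its x, either way
- pad: fixed dark red leather pad on the bench, 100 (x) by 150 (y) mm, 4 mm thick; origin at the centre of its underside: the scraper's place
- scan (a joint): travel of the green scan button: 0 up, 0.006 m fully down; springs back; about 5 N
- scan_top (a point): centre of the green button's top face (32 mm across), pressed straight down
- cup: open copper cup, 64 mm across, 75 mm tall; bystander, to be left alone
- blank: brass disc, 36 mm across, 8 mm thick; bystander, to be left alone
- bangle: small copper ring, 40 mm across, 10 mm tall; bystander, to be left alone
There are look-alikes about, which are no part of the job. Several things look just like the pad: the one meant starts farthest from the robot's base.

How it is judged (in metres and radians):
On the way, in this order (a step that is already met when the one before it is completed fails the run):
1. the scraper has been set down to the plate, foot within 6 mm of it (x of scraper in the frame of station between -0.1 and 0.1 m and y of scraper in the frame of station between -0.14 and 0.14 m and z of scraper in the frame of station between 0.025 and 0.036 m), for 0.2 s.
2. all the chips lie in the catch tray (x of chip0 in the frame of station between -0.195 and -0.083 m and y of chip0 in the frame of station between -0.142 and 0.142 m and z of each of chip0, chip1, chip2, chip3, chip4 in the frame of station below 0.027 m and x of chip1 in the frame of station between -0.195 and -0.083 m and y of chip1 in the frame of station between -0.142 and 0.142 m and x of chip2 in the frame of station between -0.195 and -0.083 m and y of chip2 in the frame of station between -0.142 and 0.142 m and x of chip3 in the frame of station between -0.195 and -0.083 m and y of chip3 in the frame of station between -0.142 and 0.142 m and x of chip4 in the frame of station between -0.195 and -0.083 m and y of chip4 in the frame of station between -0.142 and 0.142 m), for 0.2 s.
3. every canister stands on a ring mark with its marked side to the scanner bar ((horizontal distance between can_a and spot0 below 0.015 m or horizontal distance between can_a and spot1 below 0.015 m or horizontal distance between can_a and spot2 below 0.015 m) and z of can_a in the frame of station between 0.025 and 0.035 m and angle between each of can_a, can_b, can_c's own z axis and vertical below 0.1 rad and angle between the x axis of each of can_a, can_b, can_c and the x axis of station, either way round below 0.25 rad and x of scanner_eye in the frame of can_a above 0.03 m and (horizontal distance between can_b and spot0 below 0.015 m or horizontal distance between can_b and spot1 below 0.015 m or horizontal distance between can_b and spot2 below 0.015 m) and z of can_b in the frame of station between 0.025 and 0.035 m and x of scanner_eye in the frame of can_b above 0.03 m and (horizontal distance between can_c and spot0 below 0.015 m or horizontal distance between can_c and spot1 below 0.015 m or horizontal distance between can_c and spot2 below 0.015 m) and z of can_c in the frame of station between 0.025 and 0.035 m and x of scanner_eye in the frame of can_c above 0.03 m), for 0.2 s.
4. the button is pressed down while every canister stands so (all of step 3 and value of joint scan above 0.0045 m), for 0.1 s.
At the end, for the whole second after the job is handed in: All chips in the catch tray; every canister upright on the plate (tilt under 0.1 rad), within 15 mm of a ring mark's centre, its marked side within 0.25 rad of square to the scanner bar; the scraper upright on its pad within 40 mm of the pad's centre; the button up again; everything at rest (all of step 2 and all of step 3 and horizontal distance between scraper and pad below 0.04 m and angle between scraper's own z axis and vertical below 0.1 rad and height (world z) of scraper between 0 and 0.008 m and value of joint scan below 0.0015 m and linear speed of each of can_a, can_b, can_c, scraper below 0.02 m/s); the robot touches nothing.
It fails at once if the fingers touch a chip (contact force between the fingers and chip0 above 1 N or contact force between the fingers and chip1 above 1 N or contact force between the fingers and chip2 above 1 N or contact force between the fingers and chip3 above 1 N or contact force between the fingers and chip4 above 1 N).
It fails at once if a bystander is moved more than 40 mm (distance of any of cup, blank, bangle from where it was at the start of the episode above 0.04 m).
Of chip0, chip1, chip2, chip3, chip4 only 3 to 5 are there at a start; the rules pass over those that are not, and their reading is None.
Of can_a, can_b, can_c only 2 to 3 are there at a start; the rules pass over those that are not, and their reading is None.
At some moment in a run one of can_a, can_b, can_c, scraper may be knocked a few centimetres aside while the robot is not near it.
It also fails if it takes over 208 s, if anything falls off the work surface, if the arm or the gripper's body presses on something with over 40 N, if the wrist force passes 120 N, or if a joint passes its speed limit or range.

## Working session

There is one attempt and no reset: what is moved stays moved. The work goes in short steps, Python scripts to look and compute and a tool call to move; the robot and the scene stay as the last step left them, time stands still between calls to the robot, and variables do not carry over. Pictures are saved under pics/ and viewed, at most 14 in all, crops included, and the job is handed in when it is done.

Besides the shell and the picture viewer there is one more tool, called after "Call:" in YAML: its name, and indented under it one key for each argument. apply_moves: Moves the arm, as the interface text tells. Its arguments: {"type":"object","properties":{"deltas":{"type":"array"},"grip_force":{"type":"number"}},"required":["deltas"]}

```bash
mkdir -p pics; cat > h.py <<'E'
import numpy as np, cv2
from bench import sense, snapshot, camera_info, hand_in
from scipy.spatial.transform import Rotation as R
def snap(name,fn=None):
    s=sense(); im=snapshot(name); b=cv2.cvtColor(np.asarray(im),cv2.COLOR_RGB2BGR)
    if fn: cv2.imwrite('pics/'+fn+'.png',b)
    return b,s
def cam(name,s=None):
    c=camera_info(name); f=240/np.tan(np.radians(c['vertical_fov']/2))
    if name=='wrist':
        T=np.array(c['tool_from_camera']); Rt=R.from_euler('xyz',s['tcp_rot'],degrees=True).as_matrix()
        return c,f,np.array(s['tool_pos'])+Rt@T[:3,3],Rt@T[:3,:3]
    return c,f,np.array(c['origin']),np.array(c['rotation'])
def ray(name,uv,z,s=None):
    """pixel(s) -> world points on plane height z"""
    c,f,o,Rm=cam(name,s); out=[]
    for u,v in np.atleast_2d(uv):
        a=np.array([u-c['cx'],v-c['cy']],float)
        if name=='wrist':
            r=np.hypot(*a); t=r/f; d=np.r_[a/max(r,1e-9)*np.sin(t),np.cos(t)]
        else: d=np.r_[a/f,1]
        w=Rm@(d*[1,-1,-1]); out.append(o+w*(z-o[2])/w[2])
    return np.array(out)
E
python3 - <<'E'
from h import *
for n in('top','scene','wrist'):
    b,s=snap(n,n+'0'); print(n,camera_info(n))
print(sense())
E
```

```text
top {'vertical_fov': 45.31787972766034, 'cx': 327.88066126776926, 'cy': 243.55943136995538, 'origin': array([ 376.52254118,   -6.03596184, 1592.6583943 ]), 'rotation': array([  3.57054758,   0.82636886, -88.35313731])}
scene {'vertical_fov': 50.46584549552134, 'cx': 321.88192885490633, 'cy': 236.83702513303965, 'origin': array([1000.45394406,  421.62782642,  889.53931977]), 'rotation': array([ 39.15330138,   0.80390641, 127.08471822])}
wrist {'vertical_fov': 65.70646984690485, 'cx': 318.0039173086803, 'cy': 244.64792865441763, 'tool_from_camera': array([[-4.96050282e-04,  9.48260328e-01,  3.17493471e-01,
         8.13968648e+01],
       [ 9.99999709e-01,  6.54551095e-04, -3.92558303e-04,
         4.78512976e-01],
       [-5.80063164e-04,  3.17493184e-01, -9.48260377e-01,
        -1.29495920e+02],
       [ 0.00000000e+00,  0.00000000e+00,  0.00000000e+00,
         1.00000000e+00]])}
{'time': 0.15, 'joint_pos': array([ 6.15116579e+01,  7.50669735e+00,  8.53158221e+01,  1.36206396e-04,
        8.72614608e+01, -4.89319402e+00]), 'qd': array([ 0.02178274, -0.19022327, -0.11886896,  0.11340945, -0.10993852,
       -0.00328844]), 'joint_efforts': array([ 8.60940963e-04, -5.70065975e+01, -5.01158273e+01, -2.60654706e-04,
        9.72918147e-03, -9.47528383e-05]), 'tool_pos': array([239.94721859, 549.48609934, 244.46106246]), 'tcp_rot': array([-1.79916337e+02, -7.29893707e-03,  1.56404840e+02]), 'ft_force': array([-0.39616578,  0.99427749, -0.25192825]), 'wrist_torque': array([-0.00120206,  0.01336465,  0.03957746]), 'grip_force': 0.0, 'finger_gap': 85.51900939127003}
```

View pics/top0.png

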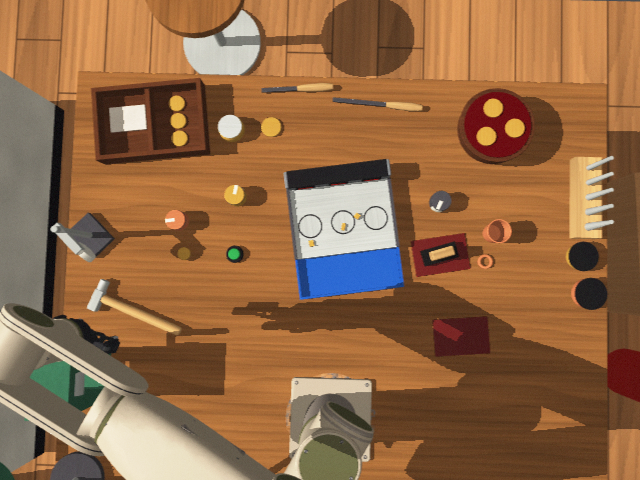

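View pics/scene0.png

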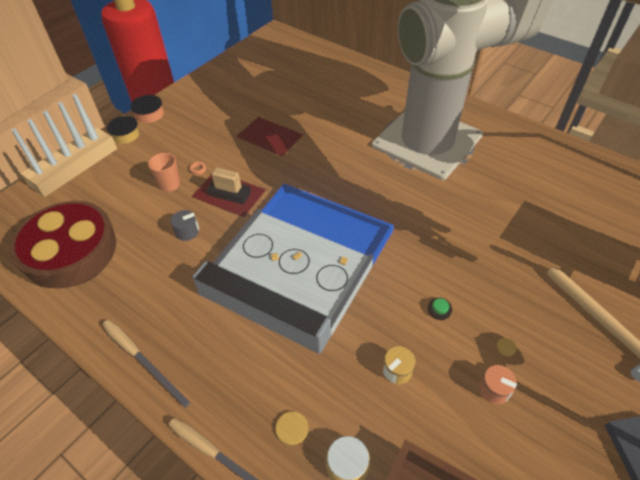

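Top view shows the station centred near (345,228), with three chips at (312,243), (344,226) and (358,216). The cans are brass (234,195), copper (175,219) and dark steel (440,201). The scraper sits on the farther pad at (441,255), the button is at (235,254), the cup at (498,231) and the bangle at (485,261).

```bash
sed -i "s/np.array(c\['rotation'\])/R.from_euler('xyz',c['rotation'],degrees=True).as_matrix()/" h.py
cat >> h.py <<'E'
def blobs(b,lo,hi,box=None,amin=15):
    h=cv2.cvtColor(b,cv2.COLOR_BGR2HSV); m=cv2.inRange(h,np.array(lo),np.array(hi))
    if box is not None:
        k=np.zeros_like(m); x0,y0,x1,y1=box; k[y0:y1,x0:x1]=255; m&=k
    cs,_=cv2.findContours(m,cv2.RETR_EXTERNAL,cv2.CHAIN_APPROX_NONE)
    return sorted([c for c in cs if cv2.contourArea(c)>=amin],key=cv2.contourArea,reverse=True)
def cen(c):
    m=cv2.moments(c); return np.array([m['m10']/m['m00'],m['m01']/m['m00']])
E
python3 - <<'E'
from h import *
b=cv2.imread('pics/top0.png')
np.set_printoptions(precision=1,suppress=True)
c=blobs(b,(105,120,60),(130,255,255),(270,150,420,310),500)[0]
r=cv2.minAreaRect(c); print('tray',r, ray('top',cv2.boxPoints(r),26))
hull=blobs(b,(0,0,130),(180,60,255),(280,160,410,280),500)[0]
r=cv2.minAreaRect(hull); print('plate',r, ray('top',cv2.boxPoints(r),30))
for n,lo,hi,box,z in [('green',(50,100,50),(80,255,255),(220,240,250,270),20),('chips',(10,100,100),(25,255,255),(290,185,400,262),38),
  ('grip',(8,60,120),(25,255,255),(410,235,470,275),70),('brasscan',(15,80,80),(30,255,255),(215,175,255,215),46),('white_b',(0,0,190),(180,70,255),(215,175,255,215),46),
  ('copcan',(3,80,80),(14,255,255),(155,200,195,235),46),('white_a',(0,0,190),(180,70,255),(155,200,195,235),46),
  ('white_c',(0,0,170),(180,70,255),(425,185,460,220),46)]:
    for c in blobs(b,lo,hi,box,6):
        e=cv2.minAreaRect(c); print(n,cv2.contourArea(c),cen(c),e,ray('top',[cen(c)],z)[0], )
cr=b[150:310,150:510]; cv2.imwrite('pics/crop0.png',cv2.resize(cr,None,fx=2.2,fy=2.2,interpolation=cv2.INTER_CUBIC))
E
```

```text
tray ((349.2462158203125, 272.96923828125), (39.93918228149414, 104.68531036376953), 82.87498474121094) [[ 427.1  108.2   26. ]
 [ 470.5 -173.8   26. ]
 [ 363.2 -189.5   26. ]
 [ 319.9   91.3   26. ]]
plate ((342.8539123535156, 218.3307647705078), (68.83927154541016, 98.85568237304688), 82.87498474121094) [[ 616.7  128.6   30. ]
 [ 657.6 -139.2   30. ]
 [ 470.9 -166.5   30. ]
 [ 430.1   99.2   30. ]]
green 100.0 [233.5 253.6] ((233.5, 253.5), (11.0, 11.0), 90.0) [439.3 277.6  20. ]
chips 78.0 [396.1 195. ] ((396.0, 195.0), (16.0, 6.0), 90.0) [ 610.3 -162.6   38. ]
chips 64.0 [291.3 249.8] ((292.0, 243.0), (4.0, 36.0), 0.0) [453.2 117.8  38. ]
chips 21.5 [311.1 242.9] ((311.1176452636719, 242.97061157226562), (6.305926322937012, 4.6081767082214355), 75.96376037597656) [473.3  64.6  38. ]
chips 20.5 [356.5 215.6] ((356.5, 215.49998474121094), (5.269651889801025, 5.269651889801025), 33.6900634765625) [551.2 -56.4  38. ]
chips 17.5 [343.1 226.2] ((343.1153564453125, 226.42308044433594), (3.53009033203125, 7.0601806640625), 11.309932708740234) [521.2 -20.8  38. ]
grip 207.0 [441.3 252.9] 
[... 412 characters left out ...]
.0) [ 496.8 -238.1   70. ]
grip 21.0 [467.9 239.3] ((467.5, 240.0), (10.0, 3.0), 90.0) [ 492.6 -351.3   70. ]
brasscan 324.5 [235. 196.] ((235.0882568359375, 195.14707946777344), (23.525955200195312, 21.10059928894043), 14.03624439239502) [594.6 275.   46. ]
white_b 20.0 [235. 189.] ((235.0, 189.0), (3.1378581523895264, 8.629110336303711), 11.309932708740234) [613.9 275.7  46. ]
copcan 1323.0 [174.5 217. ] ((174.5, 217.0), (34.0, 39.0), 90.0) [533.  437.3  46. ]
white_a 19.5 [169.6 219.8] ((169.5, 219.5), (3.0, 9.0), 90.0) [524.9 450.4  46. ]
white_c 37.0 [437.2 206.1] ((436.7691955566406, 204.8461151123047), (7.211102485656738, 12.203404426574707), 33.690067291259766) [ 581.8 -273.1   46. ]
```

View pics/crop0.png

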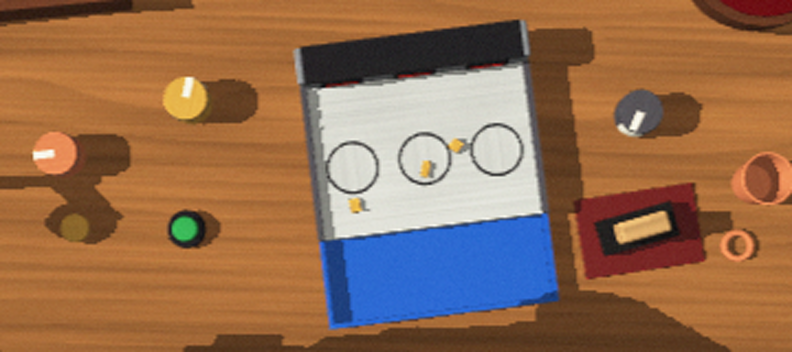

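The crop confirms three chips and the rings. Pixels are (345,166), (425,158) and (497,149) for the rings, and the scraper grip is at (642,228). Next is a row planner, then a move above the scraper.

```bash
cat >> h.py <<'E'
S0=np.array([533.9,-21.0]); SY=8.7
def st(x,y):   # station -> world xy
    a=np.radians(SY); return S0+np.array([[np.cos(a),-np.sin(a)],[np.sin(a),np.cos(a)]])@[x,y]
def ist(p):
    a=np.radians(SY); return np.array([[np.cos(a),np.sin(a)],[-np.sin(a),np.cos(a)]])@(np.array(p)[:2]-S0)
def plan(wps,claw,vmax=29,s=None):
    """wps: [(x,y,z,yaw or None)], prints rows (rounded, closed-loop on the rounding)"""
    s=s or sense(); p=np.array(s['tool_pos']); Rt=R.from_euler('xyz',s['tcp_rot'],degrees=True)
    yaw=s['tcp_rot'][2]; rows=[]
    for x,y,z,w in wps:
        w=yaw if w is None else w; q=np.array([x,y,z]); tgt=R.from_euler('xyz',[180,0,w],degrees=True)
        n=int(max(1,np.ceil(np.linalg.norm(q-p)/vmax),np.ceil(np.degrees((Rt.inv()*tgt).magnitude())/4.4)))
        for k in range(n,0,-1):
            d=np.round(Rt.inv().apply((q-p)/k)/30,2); rv=np.round((Rt.inv()*tgt).as_rotvec()/k/.08,2)
            p=p+Rt.apply(d*30); Rt=Rt*R.from_rotvec(rv*.08)
            rows.append([float(v)+0 for v in [*d,*rv]]+[claw])
        yaw=w
    for i in range(0,len(rows),8): print(str(rows[i:i+8]).replace(' ','').replace('.0,',',').replace('0.','.'))
E
python3 - <<'E'
from h import *
plan([(400,300,220,120),(454,0,220,105),(450,-280,200,108)],1)
E
```

```text
[[-.75,-.5,.07,0,0,.72,1],[-.77,-.45,.08,0,0,.72,1],[-.8,-.41,.07,0,0,.72,1],[-.82,-.36,.08,0,0,.72,1],[-.84,-.32,.07,0,0,.72,1],[-.86,-.27,.08,0,0,.72,1],[-.87,-.22,.07,0,0,.72,1],[-.88,-.16,.08,0,0,.73,1]]
[[-.89,-.11,.07,-.01,0,.72,1],[-.9,-.06,.08,0,0,.73,1],[-.9,-.01,.07,-.01,.01,.72,1],[-.87,-.31,0,0,0,.3,1],[-.88,-.29,0,0,0,.3,1],[-.88,-.27,0,0,0,.3,1],[-.89,-.25,0,0,0,.3,1],[-.9,-.23,0,0,0,.3,1]]
[[-.9,-.21,0,0,0,.3,1],[-.9,-.19,0,0,0,.29,1],[-.91,-.16,0,0,0,.3,1],[-.91,-.14,0,0,0,.29,1],[-.92,-.12,0,0,0,.3,1],[-.92,-.1,0,0,0,.29,1],[-.9,-.26,.07,0,0,-.06,1],[-.9,-.26,.07,0,0,-.07,1]]
[[-.89,-.26,.07,0,0,-.06,1],[-.89,-.27,.06,0,0,-.07,1],[-.89,-.27,.07,0,0,-.06,1],[-.89,-.28,.06,0,0,-.07,1],[-.89,-.28,.07,0,0,-.06,1],[-.89,-.29,.06,0,0,-.07,1],[-.89,-.29,.07,0,0,-.06,1],[-.88,-.3,.06,0,0,-.07,1]]
```

Call:
apply_moves:
  deltas:
    - [-0.75,-0.5,0.07,0,0,0.72,1]
    - [-0.77,-0.45,0.08,0,0,0.72,1]
    - [-0.8,-0.41,0.07,0,0,0.72,1]
    - [-0.82,-0.36,0.08,0,0,0.72,1]
    - [-0.84,-0.32,0.07,0,0,0.72,1]
    - [-0.86,-0.27,0.08,0,0,0.72,1]
    - [-0.87,-0.22,0.07,0,0,0.72,1]
    - [-0.88,-0.16,0.08,0,0,0.73,1]

```text
time: 1.15
tool_pos: [356.6, 367.6, 227.0]
tcp_rot: [-180.0, 0.0, 129.9]
ft_force: [0.1, 0.5, -0.0]
finger_gap: 85.5
grip_force: 0.0
```

Call:
apply_moves:
  deltas:
    - [-0.89,-0.11,0.07,0,0,0.72,1]
    - [-0.9,-0.06,0.08,0,0,0.73,1]
    - [-0.9,-0.01,0.07,0,0,0.72,1]
    - [-0.87,-0.31,0,0,0,0.3,1]
    - [-0.88,-0.29,0,0,0,0.3,1]
    - [-0.88,-0.27,0,0,0,0.3,1]
    - [-0.89,-0.25,0,0,0,0.3,1]
    - [-0.9,-0.23,0,0,0,0.3,1]

```text
time: 2.15
tool_pos: [424.9, 163.0, 220.5]
tcp_rot: [-180.0, -0.0, 113.1]
ft_force: [0.3, 0.6, 0.1]
finger_gap: 85.4
grip_force: 0.0
```

Call:
apply_moves:
  deltas:
    - [-0.9,-0.21,0,0,0,0.3,1]
    - [-0.9,-0.19,0,0,0,0.29,1]
    - [-0.91,-0.16,0,0,0,0.3,1]
    - [-0.91,-0.14,0,0,0,0.29,1]
    - [-0.92,-0.12,0,0,0,0.3,1]
    - [-0.92,-0.1,0,0,0,0.29,1]
    - [-0.9,-0.26,0.07,0,0,-0.06,1]
    - [-0.9,-0.26,0.07,0,0,-0.07,1]

```text
time: 3.15
tool_pos: [453.2, -56.8, 216.2]
tcp_rot: [-180.0, -0.0, 105.6]
ft_force: [-0.3, -0.2, 0.8]
finger_gap: 85.7
grip_force: 0.0
```

Call:
apply_moves:
  deltas:
    - [-0.89,-0.26,0.07,0,0,-0.06,1]
    - [-0.89,-0.27,0.06,0,0,-0.07,1]
    - [-0.89,-0.27,0.07,0,0,-0.06,1]
    - [-0.89,-0.28,0.06,0,0,-0.07,1]
    - [-0.89,-0.28,0.07,0,0,-0.06,1]
    - [-0.89,-0.29,0.06,0,0,-0.07,1]
    - [-0.89,-0.29,0.07,0,0,-0.06,1]
    - [-0.88,-0.3,0.06,0,0,-0.07,1]

```text
time: 4.15
tool_pos: [449.9, -280.3, 200.5]
tcp_rot: [-180.0, -0.0, 108.0]
ft_force: [-0.5, -1.0, 0.6]
finger_gap: 85.2
grip_force: 0.0
```

```bash
python3 - <<'E'
from h import *
import time
np.set_printoptions(precision=1,suppress=True)
b,s=snap('wrist','w1')
for z,nm,lo,hi in [(70,'grip',(8,50,120),(30,200,255)),(4,'pad',(0,120,20),(6,255,140))]:
    for c in blobs(b,lo,hi,None,1500)[:4]:
        # undistort: rectify contour to world plane then fit
        w=ray('wrist',c[::3,0,:],z,s)[:,:2].astype(np.float32); print(nm,cv2.contourArea(c),cen(c),cv2.minAreaRect(w))
E
```

```text
grip 146215.0 [324.7 230.2] ((523.1441040039062, -301.81268310546875), (723.8906860351562, 384.5651550292969), 6.249573230743408)
grip 2581.0 [ 16.4 332.1] ((168.69778442382812, -481.8970947265625), (313.60406494140625, 56.25114822387695), 77.68365478515625)
pad 16307.5 [319.7 221.8] ((454.91998291015625, -289.6023254394531), (99.4449462890625, 149.56167602539062), 10.217923164367676)
pad 10395.0 [100.3 215. ] ((233.90170288085938, -350.24072265625), (100.18235778808594, 149.7429962158203), 5.344400882720947)
```

View pics/w1.png

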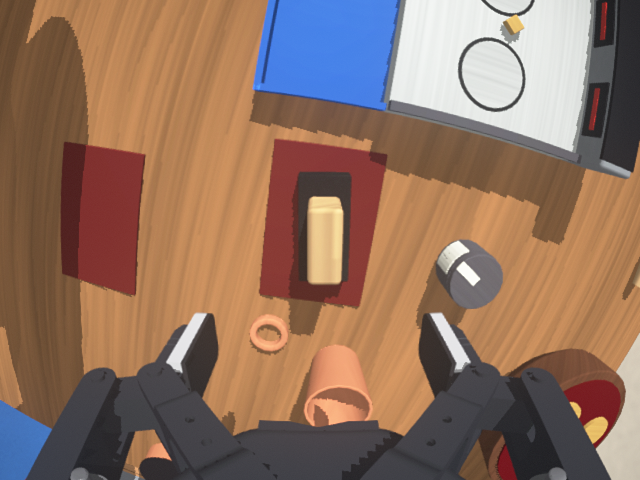

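The wrist view shows the grip at (325,240), the foot at (324,225) and the correct pad, measured at 99x150 mm. The bangle is at (269,333), the cup at (338,385) and the dark can at (470,273).

```bash
python3 - <<'E'
from h import *
np.set_printoptions(precision=1,suppress=True)
b=cv2.imread('pics/w1.png'); s=sense()
for z,nm,lo,hi,box in [(70,'grip',(12,40,150),(30,160,255),(285,185,365,295)),(22,'foot',(0,0,0),(180,150,60),(285,160,365,295)),(46,'canc',(0,0,40),(180,80,130),(425,230,510,315)),(46,'stripe',(0,0,170),(180,60,255),(425,230,510,315))]:
    for c in blobs(b,lo,hi,box,200)[:3]:
        w=ray('wrist',c[:,0,:],z,s)[:,:2].astype(np.float32); print(nm,cv2.contourArea(c),cen(c),cv2.minAreaRect(w),cv2.boundingRect(c))
# plate corner and ring check
print(ist(ray('wrist',[(491,75)],30,s)[0]), 'ring2->expect 0,-90'); print(s['tool_pos'])
E
```

```text
grip 2842.0 [324.7 240. ] ((455.51861572265625, -283.81683349609375), (25.14719009399414, 67.46136474609375), 17.436384201049805) (308, 196, 35, 88)
canc 2716.5 [471.8 277.6] ((591.48828125, -281.4693298339844), (52.5954704284668, 70.245361328125), 59.52369689941406) (436, 240, 66, 69)
stripe 401.0 [452.3 253.4] ((564.6782836914062, -268.8909912109375), (27.487411499023438, 18.19074249267578), 62.795528411865234) (439, 240, 30, 33)
stripe 249.0 [467.8 273.2] ((587.2285766601562, -280.36285400390625), (9.532906532287598, 25.51978874206543), 66.96664428710938) (457, 261, 23, 25)
[  0.1 -92.1] ring2->expect 0,-90
[ 449.4 -283.1  200.3]
```

```bash
python3 - <<'E'
from h import *
plan([(456.6,-284,110,107.4),(456.6,-284,48.5,107.4)],1,vmax=24)
E
```

```text
[[-.02,.06,.75,0,0,.03,1],[-.03,.05,.75,0,0,.03,1],[-.02,.06,.75,-.01,.01,.03,1],[-.03,.05,.76,0,0,.03,1],[0,0,.68,0,0,0,1],[0,0,.68,0,0,0,1],[0,0,.69,0,0,0,1]]
```

Call:
apply_moves:
  deltas:
    - [-0.02,0.06,0.75,0,0,0.03,1]
    - [-0.03,0.05,0.75,0,0,0.03,1]
    - [-0.02,0.06,0.75,0,0,0.03,1]
    - [-0.03,0.05,0.76,0,0,0.03,1]
    - [0,0,0.68,0,0,0,1]
    - [0,0,0.68,0,0,0,1]
    - [0,0,0.69,0,0,0,1]
    - [0,0,0,0,0,0,1]

```text
time: 5.2
tool_pos: [455.8, -279.1, 47.0]
tcp_rot: [-179.9, -0.2, 107.5]
ft_force: [0.2, -0.4, 0.5]
finger_gap: 85.2
grip_force: 0.0
```

Call:
apply_moves:
  deltas:
    - [0,0,0,0,0,0,0]
    - [0,0,0,0,0,0,0]
    - [0,0,0,0,0,0,0]
    - [0,0,0,0,0,0,0]
    - [0,0,0,0,0,0,0]
    - [0,0,0,0,0,0,0]
    - [0,0,0,0,0,0,0]
  grip_force: 60

```text
time: 6.08
tool_pos: [457.7, -280.8, 50.0]
tcp_rot: [180.0, 0.1, 107.5]
ft_force: [-2.3, -0.4, 6.2]
finger_gap: 25.6
grip_force: 60.3
```

```bash
python3 - <<'E'
from h import *
s=sense(); print(s['tool_pos'],s['ft_force'])
a=st(58,-18); print(a)
plan([(457,-281,145,107.4),(*a,145,98.7),(*a,95,98.7)],0)
E
```

```text
[ 457.73218851 -280.79217495   49.97474306] [-2.33473452 -0.4302463   6.21416764]
[593.9553402  -30.01976239]
[[0,-.01,-.79,0,0,0,0],[0,0,-.79,0,0,0,0],[0,-.01,-.79,0,.01,.01,0],[0,0,-.8,.01,0,0,0],[.66,.69,0,0,0,.19,0],[.67,.67,0,0,0,.19,0],[.68,.67,0,0,0,.19,0],[.69,.65,0,0,0,.19,0]]
[[.7,.64,0,0,0,.19,0],[.71,.63,0,0,0,.19,0],[.72,.62,0,0,0,.19,0],[.73,.61,0,0,0,.19,0],[.75,.61,0,0,0,.19,0],[.75,.59,0,0,0,.19,0],[0,0,.83,0,0,0,0],[0,0,.84,0,0,0,0]]
```

Call:
apply_moves:
  deltas:
    - [0,-0.01,-0.79,0,0,0,0]
    - [0,0,-0.79,0,0,0,0]
    - [0,-0.01,-0.79,0,0,0.01,0]
    - [0,0,-0.8,0,0,0,0]
    - [0.66,0.69,0,0,0,0.19,0]
    - [0.67,0.67,0,0,0,0.19,0]
    - [0.68,0.67,0,0,0,0.19,0]
    - [0.69,0.65,0,0,0,0.19,0]

```text
time: 7.08
tool_pos: [511.3, -179.2, 143.2]
tcp_rot: [-179.9, -0.1, 103.9]
ft_force: [-0.1, 0.8, -4.6]
finger_gap: 25.3
grip_force: 59.9
```

Call:
apply_moves:
  deltas:
    - [0.7,0.64,0,0,0,0.19,0]
    - [0.71,0.63,0,0,0,0.19,0]
    - [0.72,0.62,0,0,0,0.19,0]
    - [0.73,0.61,0,0,0,0.19,0]
    - [0.75,0.61,0,0,0,0.19,0]
    - [0.75,0.59,0,0,0,0.19,0]
    - [0,0,0.83,0,0,0,0]
    - [0,0,0,0,0,0,0]

```text
time: 8.07
tool_pos: [591.1, -29.0, 115.9]
tcp_rot: [-179.6, -0.1, 98.7]
ft_force: [-0.9, -0.2, -4.2]
finger_gap: 25.8
grip_force: 59.8
```

```bash
python3 - <<'E'
from h import *
b,s=snap('wrist','w2'); print(s['tool_pos'],s['tcp_rot'],s['ft_force'],s['finger_gap'])
s=sense(); print(s['tool_pos'],ist(s['tool_pos']))
E
```

```text
[591.06932846 -28.95926724 115.87482899] [-1.79634417e+02 -1.08902837e-01  9.87378366e+01] [-0.93797773 -0.18972014 -4.20469083] 25.75482523765994
[591.92342459 -29.40820432 117.3658625 ] [ 56.08396862 -17.08812936]
```

View pics/w2.png

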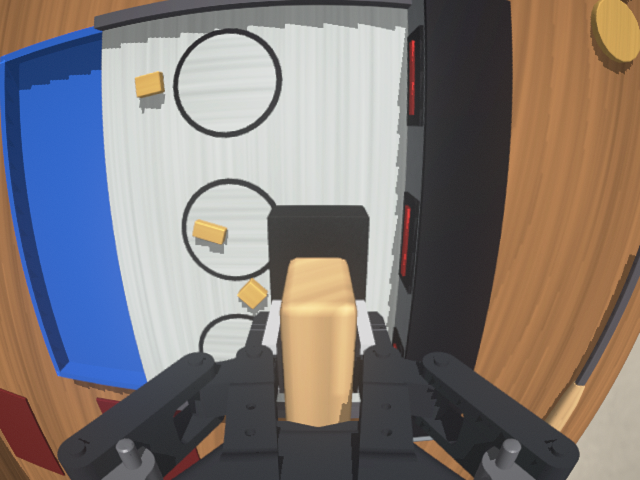

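The wrist view shows the scraper held straight and three chips at (149,84), (210,232) and (253,292), all ahead of the foot. Lowering it now.

```bash
python3 - <<'E'
from h import *
b=cv2.imread('pics/w2.png'); s=sense()
for uv in [(149,82),(210,230),(253,291)]: print(uv,ist(ray('wrist',[uv],37,s)[0]))
plan([(*st(58,-18),77,98.7)],0,vmax=12)
E
```

```text
(149, 82) [-43.62011285  96.0131265 ]
(210, 230) [-9.16778706  4.06869952]
(253, 291) [ 15.16262428 -36.12784766]
[[-.01,.02,.34,-.01,0,0,0],[-.01,.02,.34,-.01,-.01,0,0],[-.01,.01,.33,-.02,0,0,0],[0,.02,.34,-.01,-.01,0,0]]
```

Call:
apply_moves:
  deltas:
    - [-0.01,0.02,0.34,-0.01,0,0,0]
    - [-0.01,0.02,0.34,-0.01,-0.01,0,0]
    - [-0.01,0.01,0.33,-0.02,0,0,0]
    - [0,0.02,0.34,-0.01,-0.01,0,0]
    - [0,0,0,0,0,0,0]
    - [0,0,0,0,0,0,0]

```text
time: 8.88
tool_pos: [596.0, -30.3, 79.0]
tcp_rot: [179.8, 0.1, 98.7]
ft_force: [-0.2, -0.1, -3.9]
finger_gap: 25.3
grip_force: 60.0
```

Call:
apply_moves:
  deltas:
    - [0,0,0.03,0,0,0,0]
    - [0,0,0.03,0,0,0,0]
    - [0,0,0,0,0,0,0]
    - [0,0,0,0,0,0,0]

```text
time: 9.38
tool_pos: [596.0, -30.3, 77.1]
tcp_rot: [179.8, 0.1, 98.7]
ft_force: [-0.3, 0.2, -4.5]
finger_gap: 25.2
grip_force: 60.0
```

Call:
apply_moves:
  deltas:
    - [0,0,0.04,0,0,0,0]
    - [0,0,0,0,0,0,0]
    - [0,0,0,0,0,0,0]

```text
time: 9.75
tool_pos: [596.1, -30.3, 76.0]
tcp_rot: [179.7, 0.1, 98.7]
ft_force: [0.4, 0.3, -1.0]
finger_gap: 25.6
grip_force: 60.3
```

Call:
apply_moves:
  deltas:
    - [0,0,0.03,0,0,0,0]
    - [0,0,0,0,0,0,0]
    - [0,0,0,0,0,0,0]

```text
time: 10.12
tool_pos: [596.2, -30.3, 76.0]
tcp_rot: [179.7, 0.1, 98.7]
ft_force: [-3.5, -0.3, 5.6]
finger_gap: 25.3
grip_force: 61.4
```

Call:
apply_moves:
  deltas:
    - [0,0,-0.03,0,0,0,0]
    - [0,-0.39,0,0,0,0,0]
    - [0,-0.39,0,0,0,0,0]
    - [0,-0.39,0,0,0,0,0]
    - [0,-0.39,0,0,0,0,0]
    - [0,-0.39,0,0,0,0,0]
    - [0,-0.39,0,0,0,0,0]
    - [0,-0.39,0,0,0,0,0]

```text
time: 11.12
tool_pos: [514.9, -42.8, 76.1]
tcp_rot: [179.7, 0.1, 98.7]
ft_force: [10.8, 0.8, 1.4]
finger_gap: 25.2
grip_force: 61.1
```

Call:
apply_moves:
  deltas:
    - [0,-0.39,0,0,0,0,0]
    - [0,-0.39,0,0,0,0,0]
    - [0,-0.39,0,0,0,0,0]
    - [0,-0.39,0,0,0,0,0]
    - [0,-0.39,0,0,0,0,0]
    - [0,-0.39,0,0,0,0,0]
    - [0,0,0,0,0,0,0]

```text
time: 12.0
tool_pos: [444.9, -53.6, 75.9]
tcp_rot: [179.8, 0.1, 98.7]
ft_force: [-0.6, -0.7, 12.1]
finger_gap: 25.1
grip_force: 62.2
```

```bash
python3 - <<'E'
from h import *
b,s=snap('wrist','w3'); s=sense(); print(s['tool_pos'],s['tcp_rot'],ist(s['tool_pos']))
p=s['tool_pos']
plan([(p[0],p[1],120,98.7),(*st(5,80),120,98.7),(*st(5,80),80,98.7)],0)
E
```

```text
[444.88895118 -53.56887991  75.8911486 ] [1.79789081e+02 1.11380022e-01 9.86883336e+01] [-92.91327311 -18.73025443]
[[0,0,-.74,.02,.01,0,0],[0,0,-.73,.03,.01,0,0],[.66,.65,0,0,0,0,0],[.66,.65,0,0,0,0,0],[.66,.66,0,0,0,0,0],[.65,.65,0,0,0,0,0],[.66,.66,0,0,0,0,0],[0,0,.67,0,0,0,0]]
[[0,0,.66,0,0,0,0]]
```

View pics/w3.png

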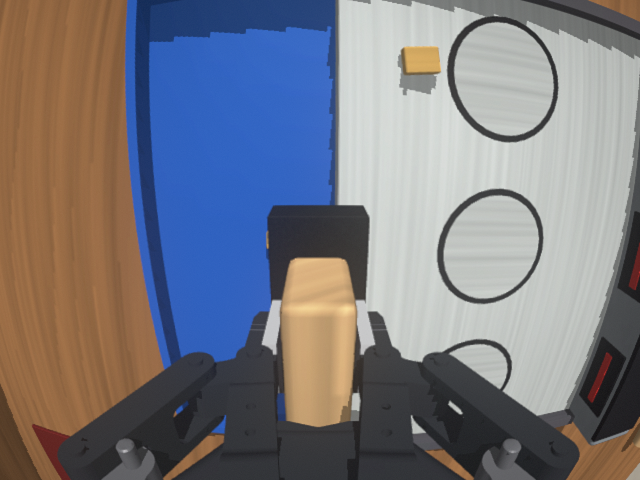

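The plate centre is clear, one chip edge peeks out in the tray at (268,238), and the third chip is at (421,60). On to the second wipe.

Call:
apply_moves:
  deltas:
    - [0,0,-0.74,0,0,0,0]
    - [0,0,-0.73,0,0,0,0]
    - [0.66,0.65,0,0,0,0,0]
    - [0.66,0.65,0,0,0,0,0]
    - [0.66,0.66,0,0,0,0,0]
    - [0.65,0.65,0,0,0,0,0]
    - [0.66,0.66,0,0,0,0,0]
    - [0,0,0,0,0,0,0]

```text
time: 13.05
tool_pos: [525.4, 60.1, 117.3]
tcp_rot: [-179.9, 0.1, 98.8]
ft_force: [0.1, -1.0, -4.1]
finger_gap: 25.1
grip_force: 60.9
```

Call:
apply_moves:
  deltas:
    - [0,0,0.5,0,0,0,0]
    - [0,0,0.5,0,0,0,0]
    - [0,0,0.36,0,0,0,0]
    - [0,0,0.08,0,0,0,0]
    - [0,0,0,0,0,0,0]
    - [0,0,0,0,0,0,0]

```text
time: 13.8
tool_pos: [527.5, 59.0, 76.0]
tcp_rot: [179.8, 0.1, 98.7]
ft_force: [-0.3, 0.7, -3.9]
finger_gap: 25.2
grip_force: 60.9
```

```bash
python3 - <<'E'
from h import *
b,s=snap('wrist','w4'); s=sense(); print(s['tool_pos'],s['tcp_rot'],s['ft_force'],ist(s['tool_pos']))
for c in blobs(b,(12,90,120),(30,255,255),(0,0,640,240),100): print(cen(c),cv2.contourArea(c),ist(ray('wrist',[cen(c)],37,s)[0]))
E
```

```text
[527.58260777  59.00147127  76.09930042] [1.79771553e+02 9.24361391e-02 9.86876062e+01] [ 0.40976568  0.07713691 -3.85546603] [ 5.85638456 80.03653922]
[314.19951618  85.9803253 ] 100450.5 [  4.90399678 179.54210142]
```

Call:
apply_moves:
  deltas:
    - [0,-0.41,0,0,0,0,0]
    - [0,-0.41,0,0,0,0,0]
    - [0,-0.41,0,0,0,0,0]
    - [0,-0.41,0,0,0,0,0]
    - [0,-0.41,0,0,0,0,0]
    - [0,-0.41,0,0,0,0,0]
    - [0,-0.41,0,0,0,0,0]
    - [0,-0.41,0,0,0,0,0]

```text
time: 14.85
tool_pos: [429.6, 44.1, 75.9]
tcp_rot: [179.8, 0.1, 98.7]
ft_force: [-0.1, -0.4, -3.8]
finger_gap: 25.4
grip_force: 60.9
```

Call:
apply_moves:
  deltas:
    - [0,0,0,0,0,0,0]
    - [0,0,0,0,0,0,0]
    - [0,0,-0.8,0,0,0,0]
    - [0,0,-0.8,0,0,0,0]
    - [0,0,-0.8,0,0,0,0]
    - [0,0,-0.4,0,0,0,0]

```text
time: 15.6
tool_pos: [431.0, 44.4, 161.4]
tcp_rot: [179.7, 0.1, 98.7]
ft_force: [-0.1, 0.3, -4.8]
finger_gap: 25.4
grip_force: 61.1
```

```bash
python3 - <<'E'
from h import *
b,s=snap('top','t2'); s=sense(); print(s['tool_pos'],s['tcp_rot'])
cv2.imwrite('pics/t2c.png',cv2.resize(b[150:310,150:510],None,fx=2.2,fy=2.2,interpolation=cv2.INTER_CUBIC))
# pad centre (454.9,-289.6) yaw 10.2 ; pass over tray/plate at z 150
plan([(*st(-60,-150),150,98.7),(454.9,-287,150,100.2),(454.9,-287,75,100.2)],0)
E
```

```text
[431.45204706  44.34985447 162.43418287] [1.79589794e+02 1.20862968e-01 9.87001770e+01]
[[-.85,.12,.05,.01,0,0,0],[-.85,.12,.05,.01,0,0,0],[-.85,.11,.05,.01,0,0,0],[-.85,.12,.05,.01,0,0,0],[-.85,.11,.05,.01,.01,0,0],[-.85,.12,.05,.01,0,0,0],[-.86,.11,.04,.01,.01,0,0],[-.85,.12,.05,.01,0,0,0]]
[[-.86,.11,.04,.01,.01,0,0],[-.67,-.39,0,0,0,-.07,0],[-.67,-.39,0,0,0,-.06,0],[-.67,-.39,0,0,0,-.07,0],[-.67,-.4,0,0,0,-.06,0],[-.66,-.41,0,0,0,-.07,0],[0,0,.83,0,0,0,0],[0,0,.83,0,0,0,0]]
[[-.01,0,.84,0,0,0,0]]
```

View pics/t2c.png

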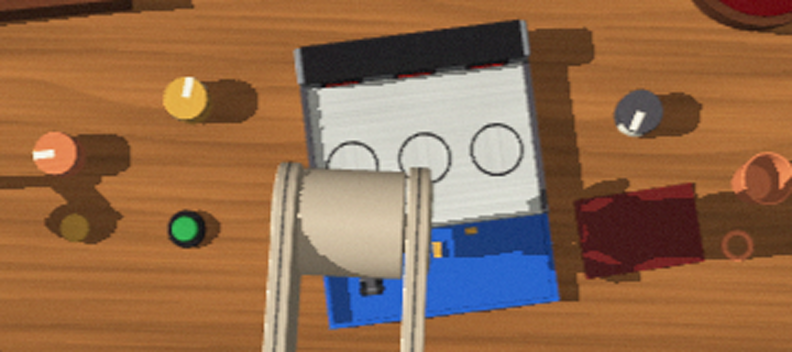

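Two chips lie in the tray at (438,248) and (471,231), and the arm hides the third. I'll carry the scraper over the pad and look at the tray from there.

Call:
apply_moves:
  deltas:
    - [-0.85,0.12,0.05,0.01,0,0,0]
    - [-0.85,0.12,0.05,0.01,0,0,0]
    - [-0.85,0.11,0.05,0.01,0,0,0]
    - [-0.85,0.12,0.05,0.01,0,0,0]
    - [-0.85,0.11,0.05,0.01,0,0,0]
    - [-0.85,0.12,0.05,0.01,0,0,0]
    - [-0.86,0.11,0.04,0,0,0,0]
    - [-0.85,0.12,0.05,0,0,0,0]

```text
time: 16.65
tool_pos: [488.3, -154.1, 147.2]
tcp_rot: [-179.9, 0.0, 98.7]
ft_force: [0.8, -0.6, -3.3]
finger_gap: 25.2
grip_force: 61.0
```

Call:
apply_moves:
  deltas:
    - [-0.86,0.11,0.04,0,0,0,0]
    - [-0.67,-0.39,0,0,0,-0.07,0]
    - [-0.67,-0.39,0,0,0,-0.06,0]
    - [-0.67,-0.39,0,0,0,-0.07,0]
    - [-0.67,-0.4,0,0,0,-0.06,0]
    - [-0.66,-0.41,0,0,0,-0.07,0]
    - [0,0,0.83,0,0,0,0]
    - [0,0,0,0,0,0,0]

```text
time: 17.65
tool_pos: [451.2, -285.7, 119.4]
tcp_rot: [-179.7, -0.2, 100.2]
ft_force: [-0.1, 0.3, -4.4]
finger_gap: 25.6
grip_force: 60.7
```

```bash
python3 - <<'E'
from h import *
b,s=snap('top','t3'); s=sense(); print(s['tool_pos'],s['tcp_rot'])
for c in blobs(b,(10,100,60),(28,255,255),(296,185,400,290),5): print(cen(c),cv2.contourArea(c),ist(ray('top',[cen(c)],8)[0]))
plan([(454.9,-287,60,100.2),(454.9,-287,50.8,100.2)],0,vmax=18)
E
```

```text
[ 452.05403    -286.04243334  120.86288156] [-1.79795850e+02 -8.99996614e-02  1.00202776e+02]
[396.5682782  203.03138253] 196.5 [  35.72415344 -153.45881995]
[314.04273504 267.44444444] 19.5 [-113.09037202   95.08331016]
[348.47311828 263.08602151] 15.5 [-112.86009561   -0.54265666]
[364.16666667 254.19444444] 6.0 [-93.87488546 -46.5159514 ]
[396.24242424 288.51515152] 5.5 [-198.21927116 -121.84744273]
[296.48484848 286.24242424] 5.5 [-158.44893086  149.31812613]
[[-.01,.02,.51,-.01,0,0,0],[-.01,.02,.51,-.01,-.01,0,0],[-.02,.03,.5,-.01,0,0,0],[-.01,.02,.51,-.01,-.01,0,0],[0,0,.31,0,0,0,0]]
```

All three chips are in the tray, at station (-113,95), (-113,-1) and (-94,-47). Setting the scraper down.

Call:
apply_moves:
  deltas:
    - [-0.01,0.02,0.51,0,0,0,0]
    - [-0.01,0.02,0.51,0,0,0,0]
    - [-0.02,0.03,0.5,0,0,0,0]
    - [-0.01,0.02,0.51,0,0,0,0]
    - [0,0,0.26,0,0,0,0]
    - [0,0,0,0,0,0,0]
    - [0,0,0,0,0,0,0]

```text
time: 18.58
tool_pos: [456.5, -288.4, 54.6]
tcp_rot: [-180.0, 0.1, 100.2]
ft_force: [0.4, -0.5, -3.2]
finger_gap: 25.6
grip_force: 60.9
```

Call:
apply_moves:
  deltas:
    - [0,0,0.04,0,0,0,0]
    - [0,0,0,0,0,0,0]
    - [0,0,0,0,0,0,0]

```text
time: 18.95
tool_pos: [456.2, -288.2, 53.1]
tcp_rot: [-180.0, 0.1, 100.2]
ft_force: [-0.5, 0.6, -3.9]
finger_gap: 25.4
grip_force: 60.9
```

Call:
apply_moves:
  deltas:
    - [0,0,0.06,0,0,0,0]
    - [0,0,0.03,0,0,0,0]
    - [0,0,0,0,0,0,0]
    - [0,0,0,0,0,0,0]

```text
time: 19.45
tool_pos: [456.1, -288.1, 50.1]
tcp_rot: [-180.0, 0.1, 100.2]
ft_force: [0.2, -0.0, -3.6]
finger_gap: 25.2
grip_force: 60.9
```

Call:
apply_moves:
  deltas:
    - [0,0,0,0,0,0,1]
    - [0,0,0,0,0,0,1]
    - [0,0,0,0,0,0,1]
    - [0,0,0,0,0,0,1]
    - [0,0,-0.5,0,0,0,1]
    - [0,0,-0.8,0,0,0,1]
    - [0,0,-0.8,0,0,0,1]
    - [0,0,-0.8,0,0,0,1]

```text
time: 20.45
tool_pos: [456.4, -288.1, 139.2]
tcp_rot: [-180.0, 0.1, 100.2]
ft_force: [-0.5, 0.1, -0.7]
finger_gap: 85.1
grip_force: 0.0
```

Call:
apply_moves:
  deltas:
    - [0,0,-0.8,0,0,0,1]
    - [0,0,-0.8,0,0,0,1]
    - [0,0,-0.4,0,0,0,1]
    - [0,0,0,0,0,0,1]

```text
time: 20.95
tool_pos: [456.8, -288.3, 198.5]
tcp_rot: [180.0, 0.2, 100.2]
ft_force: [1.1, 0.7, -0.7]
finger_gap: 85.4
grip_force: 0.0
```

```bash
python3 - <<'E'
from h import *
b,s=snap('wrist','w5'); s=sense(); print(s['tool_pos'],s['tcp_rot'])
E
```

```text
[ 456.22848277 -287.86557099  197.25281124] [-1.79970635e+02  1.12707587e-01  1.00210377e+02]
```

View pics/w5.png

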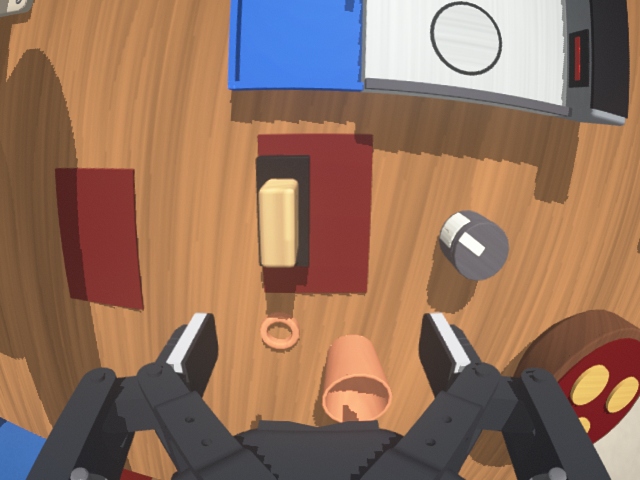

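The scraper has been knocked aside: the grip is at (279,223), left of the pad centre near (315,213). Measuring it to see how far off it is.

```bash
python3 - <<'E'
from h import *
b=cv2.imread('pics/w5.png'); s=sense(); print(s['tool_pos'])
for z,nm,lo,hi,box in [(70,'grip',(14,30,150),(30,160,255),(240,165,320,285)),(4,'pad',(0,120,20),(6,255,140),(240,120,400,310)),(46,'can',(0,0,40),(180,80,130),(435,200,520,290)),(46,'stripe',(0,0,170),(180,60,255),(425,200,510,300))]:
    for c in blobs(b,lo,hi,box,200)[:2]:
        w=ray('wrist',c[:,0,:],z,s)[:,:2].astype(np.float32); print(nm,cen(c),cv2.boundingRect(c),cv2.minAreaRect(w))
print(ray('wrist',[(479,253)],46,s))
E
```

```text
[ 456.22848277 -287.86557099  197.25281124]
grip [277.7203404 222.2619723] (259, 179, 39, 88) ((425.9408874511719, -281.5893249511719), (26.772422790527344, 65.86189270019531), 7.910859107971191)
grip [248.5693119  228.05416039] (240, 165, 23, 120) ((407.1810302734375, -287.6602783203125), (17.21678924560547, 91.26606750488281), 6.688390731811523)
pad [331.13507497 214.93877026] (258, 134, 115, 159) ((454.07366943359375, -288.5508117675781), (98.97348022460938, 148.78384399414062), 10.152604103088379)
can [477.08076282 248.10287782] (439, 211, 70, 70) ((591.6262817382812, -278.2156982421875), (51.97420883178711, 67.28044891357422), 61.427703857421875)
stripe [453.51582409 225.83847102] (441, 212, 29, 35) ((564.93994140625, -265.70849609375), (27.75728416442871, 16.518321990966797), 64.75493621826172)
stripe [471.47815679 243.64033513] (459, 232, 26, 24) ((586.5717163085938, -276.19036865234375), (9.888137817382812, 26.3549861907959), 66.05992889404297)
[[ 596.04643067 -282.85876623   46.        ]]
```

The scraper stands about 29 mm from the pad centre, upright and fully on the pad, so I'll recentre it if turns allow. Taking the dark can first, at (599,-282) with yaw about 156°.

```bash
python3 - <<'E'
from h import *
plan([(599,-282,100,97.4),(599,-282,21.5,97.4)],1,vmax=28)
E
```

```text
[[-.09,.67,.46,0,0,.09,1],[-.09,.68,.46,0,0,.09,1],[-.08,.68,.46,0,0,.09,1],[-.08,.67,.47,0,.01,.09,1],[-.07,.68,.46,0,0,.08,1],[-.07,.68,.47,0,.01,.09,1],[-.07,.67,.46,-.01,0,.08,1],[0,0,.87,0,0,0,1]]
[[0,0,.87,0,0,0,1],[.01,0,.88,0,0,0,1]]
```

Call:
apply_moves:
  deltas:
    - [-0.09,0.67,0.46,0,0,0.09,1]
    - [-0.09,0.68,0.46,0,0,0.09,1]
    - [-0.08,0.68,0.46,0,0,0.09,1]
    - [-0.08,0.67,0.47,0,0,0.09,1]
    - [-0.07,0.68,0.46,0,0,0.08,1]
    - [-0.07,0.68,0.47,0,0,0.09,1]
    - [-0.07,0.67,0.46,0,0,0.08,1]
    - [0,0,0,0,0,0,1]

```text
time: 22.0
tool_pos: [597.8, -280.8, 96.4]
tcp_rot: [-179.7, -0.1, 97.5]
ft_force: [-0.1, -0.2, 0.1]
finger_gap: 85.5
grip_force: 0.0
```

```bash
python3 - <<'E'
from h import *
b,s=snap('wrist','w6'); s=sense(); print(s['tool_pos'],s['tcp_rot'])
for z,nm,lo,hi in [(46,'stripe',(0,0,170),(180,60,255))]:
    for c in blobs(b,lo,hi,(200,100,440,330),200)[:3]:
        w=ray('wrist',c[:,0,:],z,s)[:,:2].astype(np.float32); print(nm,cen(c),cv2.boundingRect(c),cv2.minAreaRect(w))
p=s['tool_pos']; plan([(599,-282,60,97.4),(599,-282,21.5,97.4)],1,vmax=22)
E
```

```text
[ 597.73130336 -281.28964008   97.62305538] [-1.79773244e+02 -3.82263841e-02  9.74568910e+01]
stripe [296.31451489 265.48249267] (273, 223, 52, 71) ((589.5719604492188, -268.22314453125), (30.899690628051758, 29.712186813354492), 67.44913482666016)
[[-.01,.02,.63,-.02,0,.01,1],[-.02,.02,.62,-.03,-.01,0,1],[0,0,.64,0,0,0,1],[0,0,.65,0,0,0,1]]
```

View pics/w6.png

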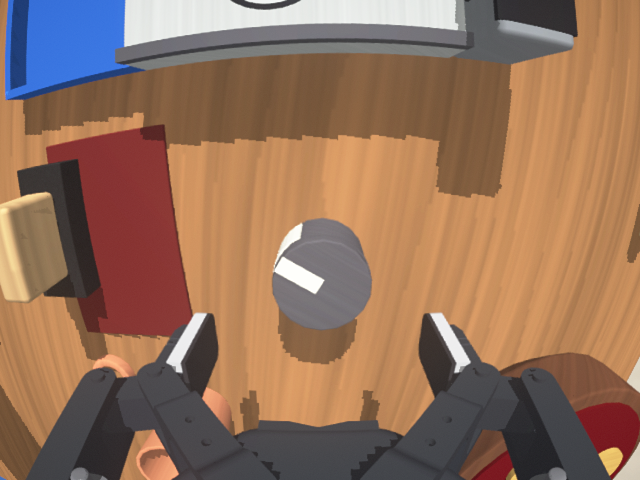

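The dark can sits between the open jaws, with the lid centre at (322,284) and the stripe running from (321,286) to (277,266).

```bash
python3 - <<'E'
from h import *
s=sense(); p=ray('wrist',[(322,284),(318,288),(278,265)],46,s); print(p); d=p[2]-p[1]; print(np.degrees(np.arctan2(d[1],d[0])),np.hypot(*d[:2]))
E
```

```text
[[ 600.23253769 -281.72341668   46.        ]
 [ 598.41776995 -284.34999433   46.        ]
 [ 575.83173412 -273.94860333   46.        ]]
155.27283811208704 24.865999870178047
```

Call:
apply_moves:
  deltas:
    - [-0.01,0.02,0.63,0,0,0,1]
    - [-0.02,0.02,0.62,0,0,0,1]
    - [0,0,0.64,0,0,0,1]
    - [0,0,0.65,0,0,0,1]
    - [0,0,0,0,0,0,1]
    - [0,0,0,0,0,0,1]

```text
time: 22.8
tool_pos: [600.4, -283.1, 23.9]
tcp_rot: [-180.0, 0.1, 97.4]
ft_force: [0.7, -0.2, 0.6]
finger_gap: 85.3
grip_force: 0.0
```

Call:
apply_moves:
  deltas:
    - [0,0,0,0,0,0,0]
    - [0,0,0,0,0,0,0]
    - [0,0,0,0,0,0,0]
    - [0,0,0,0,0,0,0]
    - [0,0,0,0,0,0,0]
  grip_force: 50

```text
time: 23.42
tool_pos: [601.0, -283.5, 25.0]
tcp_rot: [179.9, 0.2, 97.4]
ft_force: [-1.0, 0.1, 6.0]
finger_gap: 52.8
grip_force: 53.2
```

```bash
python3 - <<'E'
from h import *
s=sense(); print(s['tool_pos'],s['tcp_rot'],s['finger_gap'])
a=st(0,-90); p=s['tool_pos']
plan([(p[0],p[1],110,97.4),(*a,120,-50)],0)
E
```

```text
[ 601.0484702  -283.48672293   25.04692165] [1.79941050e+02 1.70626071e-01 9.74152850e+01] 52.844598147563076
[[0,0,-.94,0,.01,0,0],[0,0,-.95,.01,.01,0,0],[-.01,0,-.94,0,.02,0,0],[.18,-.03,-.01,0,0,.95,0],[.17,-.04,-.01,0,0,.95,0],[.17,-.06,-.01,0,0,.95,0],[.16,-.07,-.01,0,0,.95,0],[.16,-.08,-.01,0,0,.95,0]]
[[.15,-.09,-.01,0,0,.95,0],[.14,-.1,-.01,0,0,.95,0],[.14,-.12,-.01,0,0,.94,0],[.13,-.12,-.01,0,0,.95,0],[.12,-.13,-.01,0,0,.94,0],[.11,-.14,-.01,0,0,.95,0],[.1,-.15,-.01,0,0,.94,0],[.08,-.16,-.01,0,0,.95,0]]
[[.07,-.16,-.01,0,0,.94,0],[.06,-.17,-.01,0,0,.95,0],[.05,-.17,-.01,0,0,.94,0],[.03,-.18,-.01,0,0,.95,0],[.02,-.18,-.01,0,0,.94,0],[.01,-.18,-.01,0,0,.95,0],[-.01,-.18,-.01,0,0,.94,0],[-.02,-.18,-.01,0,0,.95,0]]
[[-.03,-.17,-.01,0,0,.94,0],[-.05,-.17,-.01,0,0,.95,0],[-.06,-.17,-.01,0,0,.94,0],[-.07,-.16,-.01,0,0,.95,0],[-.09,-.16,-.01,0,0,.94,0],[-.1,-.15,-.01,0,0,.95,0],[-.11,-.14,-.01,0,0,.94,0],[-.12,-.13,-.01,0,0,.95,0]]
[[-.13,-.12,-.01,0,0,.94,0],[-.13,-.12,-.01,0,0,.95,0],[-.14,-.1,-.01,0,0,.94,0],[-.15,-.1,-.01,0,0,.95,0],[-.16,-.08,0,0,0,.94,0]]
```

Call:
apply_moves:
  deltas:
    - [0,0,-0.94,0,0,0,0]
    - [0,0,-0.95,0,0,0,0]
    - [0,0,-0.94,0,0,0,0]
    - [0.18,-0.03,-0.01,0,0,0.95,0]
    - [0.17,-0.04,-0.01,0,0,0.95,0]
    - [0.17,-0.06,-0.01,0,0,0.95,0]
    - [0.16,-0.07,-0.01,0,0,0.95,0]
    - [0.16,-0.08,-0.01,0,0,0.95,0]

```text
time: 24.42
tool_pos: [591.8, -256.9, 109.4]
tcp_rot: [-179.9, 0.1, 75.5]
ft_force: [0.1, 0.1, -1.9]
finger_gap: 52.9
grip_force: 52.9
```

Call:
apply_moves:
  deltas:
    - [0.15,-0.09,-0.01,0,0,0.95,0]
    - [0.14,-0.1,-0.01,0,0,0.95,0]
    - [0.14,-0.12,-0.01,0,0,0.94,0]
    - [0.13,-0.12,-0.01,0,0,0.95,0]
    - [0.12,-0.13,-0.01,0,0,0.94,0]
    - [0.11,-0.14,-0.01,0,0,0.95,0]
    - [0.1,-0.15,-0.01,0,0,0.94,0]
    - [0.08,-0.16,-0.01,0,0,0.95,0]

```text
time: 25.42
tool_pos: [579.7, -216.0, 111.8]
tcp_rot: [-180.0, 0.1, 40.8]
ft_force: [0.4, 0.1, -1.4]
finger_gap: 52.7
grip_force: 52.8
```

Call:
apply_moves:
  deltas:
    - [0.07,-0.16,-0.01,0,0,0.94,0]
    - [0.06,-0.17,-0.01,0,0,0.95,0]
    - [0.05,-0.17,-0.01,0,0,0.94,0]
    - [0.03,-0.18,-0.01,0,0,0.95,0]
    - [0.02,-0.18,-0.01,0,0,0.94,0]
    - [0.01,-0.18,-0.01,0,0,0.95,0]
    - [-0.01,-0.18,-0.01,0,0,0.94,0]
    - [-0.02,-0.18,-0.01,0,0,0.95,0]

```text
time: 26.42
tool_pos: [566.9, -174.9, 114.2]
tcp_rot: [179.9, 0.1, 6.1]
ft_force: [-0.1, -0.1, -1.8]
finger_gap: 53.3
grip_force: 52.8
```

Call:
apply_moves:
  deltas:
    - [-0.03,-0.17,-0.01,0,0,0.94,0]
    - [-0.05,-0.17,-0.01,0,0,0.95,0]
    - [-0.06,-0.17,-0.01,0,0,0.94,0]
    - [-0.07,-0.16,-0.01,0,0,0.95,0]
    - [-0.09,-0.16,-0.01,0,0,0.94,0]
    - [-0.1,-0.15,-0.01,0,0,0.95,0]
    - [-0.11,-0.14,-0.01,0,0,0.94,0]
    - [-0.12,-0.13,-0.01,0,0,0.95,0]

```text
time: 27.42
tool_pos: [553.9, -134.2, 116.6]
tcp_rot: [179.9, 0.0, -28.5]
ft_force: [0.2, 0.5, -1.0]
finger_gap: 53.2
grip_force: 52.7
```

Call:
apply_moves:
  deltas:
    - [-0.13,-0.12,-0.01,0,0,0.94,0]
    - [-0.13,-0.12,-0.01,0,0,0.95,0]
    - [-0.14,-0.1,-0.01,0,0,0.94,0]
    - [-0.15,-0.1,-0.01,0,0,0.95,0]
    - [-0.16,-0.08,0,0,0,0.94,0]
    - [0,0,0,0,0,0,0]
    - [0,0,0,0,0,0,0]

```text
time: 28.3
tool_pos: [546.6, -109.3, 118.0]
tcp_rot: [179.9, -0.0, -49.9]
ft_force: [-0.2, 0.1, -1.9]
finger_gap: 53.0
grip_force: 52.7
```

```bash
python3 - <<'E'
from h import *
b,s=snap('wrist','w7'); s=sense(); print(s['tool_pos'],s['tcp_rot'],s['finger_gap'],s['joint_pos'])
# can stays at TCP; lid height = tcpz+21
plan([(*st(0,-90),80,-49.5),(*st(0,-90),57,-49.5)],0,vmax=15)
E
```

```text
[ 546.618159   -109.30419363  118.05020479] [ 1.79901825e+02 -4.81249861e-02 -4.99215045e+01] 52.703181997309976 [-1.65093995e+01  6.53294346e+00  9.99353853e+01 -1.13081623e-01
  7.35455911e+01  1.23444190e+02]
[[.01,0,.42,.01,0,-.03,0],[.01,-.01,.42,.01,-.01,-.03,0],[.02,0,.43,0,0,-.03,0],[0,0,.38,0,0,0,0],[0,0,.39,0,0,0,0]]
```

View pics/w7.png

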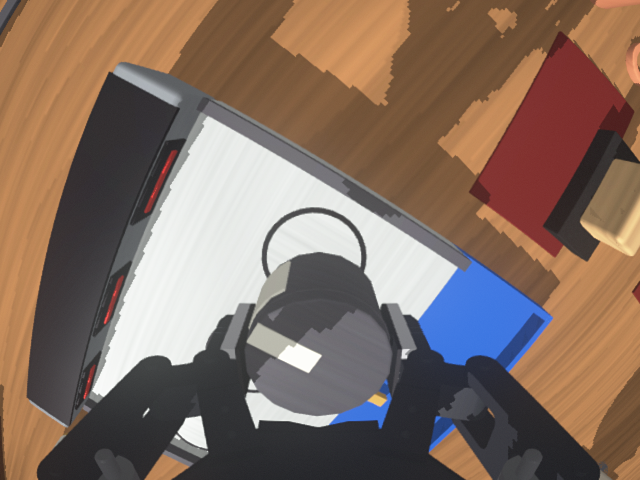

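The can is held upright over ring 0 with its stripe square to the bar. Lowering it now.

Call:
apply_moves:
  deltas:
    - [0.01,0,0.42,0,0,-0.03,0]
    - [0.01,-0.01,0.42,0,0,-0.03,0]
    - [0.02,0,0.43,0,0,-0.03,0]
    - [0,0,0.38,0,0,0,0]
    - [0,0,0.35,0,0,0,0]
    - [0,0,0,0,0,0,0]
    - [0,0,0,0,0,0,0]

```text
time: 29.22
tool_pos: [548.0, -110.1, 58.6]
tcp_rot: [179.9, -0.1, -49.6]
ft_force: [-0.3, -0.2, -2.0]
finger_gap: 52.8
grip_force: 52.8
```

Call:
apply_moves:
  deltas:
    - [0,0,0.05,0,0,0,0]
    - [0,0,0,0,0,0,0]
    - [0,0,0,0,0,0,0]

```text
time: 29.6
tool_pos: [547.8, -110.0, 56.9]
tcp_rot: [179.9, -0.1, -49.6]
ft_force: [-0.0, 1.4, -1.9]
finger_gap: 52.8
grip_force: 52.8
```

Call:
apply_moves:
  deltas:
    - [0,0,0.05,0,0,0,0]
    - [0,0,0.01,0,0,0,0]
    - [0,0,0,0,0,0,0]

```text
time: 29.98
tool_pos: [547.8, -110.0, 55.1]
tcp_rot: [179.9, -0.1, -49.6]
ft_force: [-0.1, 0.3, 0.3]
finger_gap: 53.0
grip_force: 53.0
```

Call:
apply_moves:
  deltas:
    - [0,0,0,0,0,0,1]
    - [0,0,0,0,0,0,1]
    - [0,0,0,0,0,0,1]
    - [0,0,0,0,0,0,1]
    - [0,0,-0.8,0,0,0,1]
    - [0,0,-0.9,0,0,0,1]
    - [0,0,-0.9,0,0,0,1]

```text
time: 30.85
tool_pos: [547.6, -109.8, 133.6]
tcp_rot: [179.9, -0.0, -49.6]
ft_force: [0.3, 0.3, 0.6]
finger_gap: 85.6
grip_force: 0.0
```

```bash
python3 - <<'E'
from h import *
np.set_printoptions(precision=1,suppress=True)
b,s=snap('wrist','w8'); s=sense(); print(s['tool_pos'],s['tcp_rot'])
for c in blobs(b,(0,0,150),(180,60,255),(200,200,420,450),150)[:4]:
    w=ray('wrist',c[:,0,:],76,s)[:,:2].astype(np.float32); print(cen(c),cv2.boundingRect(c),cv2.minAreaRect(w))
plan([(580,90,150,30),(592,270,135,78)],1)
E
```

```text
[ 549.8 -110.4  138. ] [-179.9   -0.3  -49.6]
[300.4 310.6] (200, 200, 220, 232) ((527.5558471679688, -70.87770080566406), (130.55299377441406, 173.5510711669922), 35.54200744628906)
[253.  345.6] (216, 314, 76, 64) ((548.9619750976562, -46.009342193603516), (47.195465087890625, 48.49491882324219), 38.38087463378906)
[290.9 252.8] (270, 214, 51, 69) ((570.1329956054688, -109.75790405273438), (23.674776077270508, 39.81560134887695), 61.58554458618164)
[223.1 410.6] (202, 391, 39, 44) ((530.9730224609375, 14.893482208251953), (19.08403968811035, 44.873416900634766), 65.4144287109375)
[[-.23,-.27,-.02,0,0,-.91,1],[-.21,-.28,-.02,0,0,-.91,1],[-.19,-.3,-.02,0,0,-.91,1],[-.17,-.31,-.02,0,0,-.91,1],[-.15,-.32,-.02,0,0,-.91,1],[-.12,-.33,-.02,0,0,-.92,1],[-.1,-.34,-.02,0,0,-.91,1],[-.07,-.35,-.02,0,0,-.92,1]]
[[-.05,-.35,-.02,0,-.01,-.91,1],[-.02,-.36,-.02,0,0,-.92,1],[.01,-.36,-.02,.01,0,-.91,1],[.03,-.36,-.02,0,-.01,-.92,1],[.06,-.35,-.02,.01,0,-.91,1],[.08,-.35,-.03,0,-.01,-.92,1],[.11,-.34,-.02,.01,0,-.91,1],[.13,-.33,-.03,0,-.01,-.92,1]]
[[.16,-.32,-.02,.01,0,-.91,1],[.18,-.31,-.03,0,-.01,-.92,1],[.19,-.29,-.02,.01,0,-.91,1],[.3,-.45,.05,0,0,-.95,1],[.34,-.43,.04,0,0,-.95,1],[.37,-.4,.05,0,0,-.95,1],[.4,-.37,.04,0,0,-.95,1],[.43,-.34,.05,0,0,-.95,1]]
[[.45,-.31,.04,0,0,-.95,1],[.47,-.28,.05,0,0,-.95,1],[.49,-.24,.04,0,0,-.96,1],[.51,-.2,.05,0,0,-.95,1],[.53,-.16,.04,0,0,-.96,1],[.53,-.12,.05,0,0,-.95,1]]
```

View pics/w8.png

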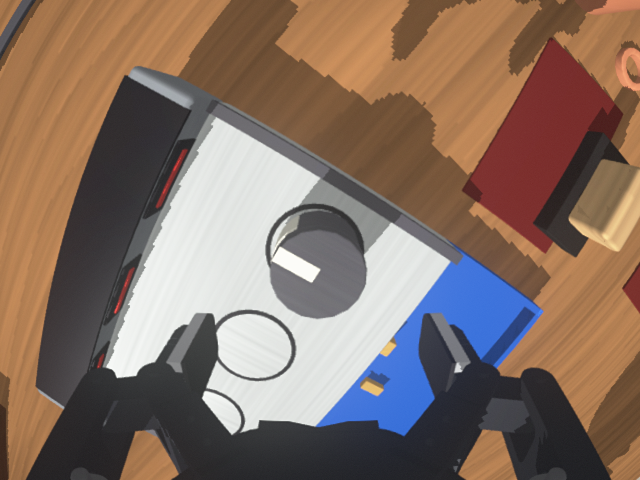

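Can C stands in ring 0 at (318,275), stripe towards the bar, and two chips are visible in the tray at (388,347) and (373,385). On to the brass can.

Call:
apply_moves:
  deltas:
    - [-0.23,-0.27,-0.02,0,0,-0.91,1]
    - [-0.21,-0.28,-0.02,0,0,-0.91,1]
    - [-0.19,-0.3,-0.02,0,0,-0.91,1]
    - [-0.17,-0.31,-0.02,0,0,-0.91,1]
    - [-0.15,-0.32,-0.02,0,0,-0.91,1]
    - [-0.12,-0.33,-0.02,0,0,-0.92,1]
    - [-0.1,-0.34,-0.02,0,0,-0.91,1]
    - [-0.07,-0.35,-0.02,0,0,-0.92,1]

```text
time: 31.9
tool_pos: [560.4, -25.6, 137.3]
tcp_rot: [179.9, 0.0, -16.0]
ft_force: [0.2, -0.4, 0.4]
finger_gap: 85.7
grip_force: 0.0
```

Call:
apply_moves:
  deltas:
    - [-0.05,-0.35,-0.02,0,0,-0.91,1]
    - [-0.02,-0.36,-0.02,0,0,-0.92,1]
    - [0.01,-0.36,-0.02,0,0,-0.91,1]
    - [0.03,-0.36,-0.02,0,0,-0.92,1]
    - [0.06,-0.35,-0.02,0,0,-0.91,1]
    - [0.08,-0.35,-0.03,0,0,-0.92,1]
    - [0.11,-0.34,-0.02,0,0,-0.91,1]
    - [0.13,-0.33,-0.03,0,0,-0.92,1]

```text
time: 32.9
tool_pos: [573.2, 59.3, 142.5]
tcp_rot: [179.9, 0.1, 17.6]
ft_force: [0.1, 0.4, -0.0]
finger_gap: 85.3
grip_force: 0.0
```

Call:
apply_moves:
  deltas:
    - [0.16,-0.32,-0.02,0,0,-0.91,1]
    - [0.18,-0.31,-0.03,0,0,-0.92,1]
    - [0.19,-0.29,-0.02,0,0,-0.91,1]
    - [0.3,-0.45,0.05,0,0,-0.95,1]
    - [0.34,-0.43,0.04,0,0,-0.95,1]
    - [0.37,-0.4,0.05,0,0,-0.95,1]
    - [0.4,-0.37,0.04,0,0,-0.95,1]
    - [0.43,-0.34,0.05,0,0,-0.95,1]

```text
time: 33.9
tool_pos: [583.6, 172.6, 137.4]
tcp_rot: [180.0, 0.1, 51.9]
ft_force: [0.0, -0.3, -0.5]
finger_gap: 85.7
grip_force: 0.0
```

Call:
apply_moves:
  deltas:
    - [0.45,-0.31,0.04,0,0,-0.95,1]
    - [0.47,-0.28,0.05,0,0,-0.95,1]
    - [0.49,-0.24,0.04,0,0,-0.96,1]
    - [0.51,-0.2,0.05,0,0,-0.95,1]
    - [0.53,-0.16,0.04,0,0,-0.96,1]
    - [0.53,-0.12,0.05,0,0,-0.95,1]
    - [0,0,0,0,0,0,1]
    - [0,0,0,0,0,0,1]

```text
time: 34.9
tool_pos: [589.7, 269.9, 129.3]
tcp_rot: [-180.0, 0.1, 77.9]
ft_force: [0.2, 0.3, 0.7]
finger_gap: 85.4
grip_force: 0.0
```

```bash
python3 - <<'E'
from h import *
b,s=snap('wrist','w9'); s=sense(); print(s['tool_pos'],s['tcp_rot'])
E
```

```text
[589.77323775 269.7768437  129.3534763 ] [-1.79982881e+02  1.24437222e-01  7.78791711e+01]
```

View pics/w9.png

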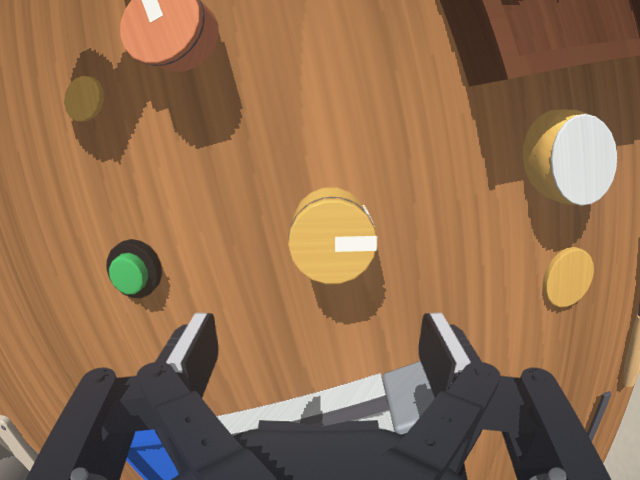

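The brass lid is centred at (333,240) and its stripe runs right to (377,244), which puts the can at about -12°.

```bash
python3 - <<'E'
from h import *
s=sense(); p=ray('wrist',[(333,240),(335,244),(377,244)],46,s); print(p); d=p[2]-p[1]; print(np.degrees(np.arctan2(d[1],d[0])))
c=p[0]; plan([(c[0],c[1],80,77.9),(c[0],c[1],22,77.9)],1,vmax=22)
E
```

```text
[[601.79365086 281.23060912  46.        ]
 [602.47312617 278.48864321  46.        ]
 [627.53801973 273.0982651   46.        ]]
-12.136995792838375
[[.15,.1,.55,0,.01,0,1],[.16,.11,.55,0,.01,0,1],[.15,.1,.54,0,.01,0,1],[0,0,.65,0,0,0,1],[0,0,.64,0,0,0,1],[0,0,.65,0,0,0,1]]
```

Call:
apply_moves:
  deltas:
    - [0.14,0.11,0.55,0,0,0,1]
    - [0.14,0.11,0.55,0,0,0,1]
    - [0.13,0.11,0.54,0,0,0,1]
    - [0,0,0.65,0,0,0,1]
    - [0,0,0.64,0,0,0,1]
    - [0,0,0.65,0,0,0,1]
    - [0,0,0,0,0,0,1]
    - [0,0,0,0,0,0,1]

```text
time: 35.95
tool_pos: [602.3, 280.3, 22.5]
tcp_rot: [180.0, 0.1, 78.0]
ft_force: [0.4, 0.2, 0.2]
finger_gap: 85.9
grip_force: 0.0
```

Call:
apply_moves:
  deltas:
    - [0,0,0,0,0,0,0]
    - [0,0,0,0,0,0,0]
    - [0,0,0,0,0,0,0]
    - [0,0,0,0,0,0,0]
    - [0,0,0,0,0,0,0]

```text
time: 36.58
tool_pos: [602.8, 280.6, 23.5]
tcp_rot: [179.9, 0.0, 78.0]
ft_force: [-0.3, -0.9, 6.2]
finger_gap: 53.0
grip_force: 53.3
```

```bash
python3 - <<'E'
from h import *
s=sense(); p=s['tool_pos']; print(p,s['finger_gap'])
plan([(p[0],p[1],120,77.9),(*st(0,0),120,98.7),(*st(0,0),80,98.7)],0)
E
```

```text
[602.84253378 280.60938377  23.50106109] 52.96067412639956
[[0,0,-.8,0,0,0,0],[0,0,-.81,.01,0,.01,0],[0,0,-.8,0,0,0,0],[0,0,-.81,.01,.01,.01,0],[-.94,-.01,0,0,0,-.41,0],[-.94,-.04,0,0,0,-.41,0],[-.93,-.07,0,0,0,-.41,0],[-.93,-.11,0,0,0,-.41,0]]
[[-.93,-.14,0,0,0,-.41,0],[-.92,-.16,0,0,0,-.42,0],[-.92,-.2,0,0,0,-.41,0],[-.91,-.23,0,0,0,-.42,0],[-.9,-.25,0,0,0,-.41,0],[-.89,-.29,0,0,0,-.42,0],[-.89,-.31,0,0,0,-.41,0],[0,0,.67,0,0,0,0]]
[[0,0,.66,0,0,0,0]]
```

Call:
apply_moves:
  deltas:
    - [0,0,-0.8,0,0,0,0]
    - [0,0,-0.81,0,0,0.01,0]
    - [0,0,-0.8,0,0,0,0]
    - [0,0,-0.81,0,0,0.01,0]
    - [-0.94,-0.01,0,0,0,-0.41,0]
    - [-0.94,-0.04,0,0,0,-0.41,0]
    - [-0.93,-0.07,0,0,0,-0.41,0]
    - [-0.93,-0.11,0,0,0,-0.41,0]

```text
time: 37.58
tool_pos: [576.3, 169.7, 118.3]
tcp_rot: [-179.9, 0.1, 85.5]
ft_force: [0.9, -0.4, -2.4]
finger_gap: 53.1
grip_force: 53.1
```

Call:
apply_moves:
  deltas:
    - [-0.93,-0.14,0,0,0,-0.41,0]
    - [-0.92,-0.16,0,0,0,-0.42,0]
    - [-0.92,-0.2,0,0,0,-0.41,0]
    - [-0.91,-0.23,0,0,0,-0.42,0]
    - [-0.9,-0.25,0,0,0,-0.41,0]
    - [-0.89,-0.29,0,0,0,-0.42,0]
    - [-0.89,-0.31,0,0,0,-0.41,0]
    - [0,0,0,0,0,0,0]

```text
time: 38.58
tool_pos: [532.5, -23.0, 118.8]
tcp_rot: [-179.9, 0.1, 98.6]
ft_force: [-0.2, -0.3, -2.3]
finger_gap: 53.0
grip_force: 53.0
```

Call:
apply_moves:
  deltas:
    - [0,0,0.5,0,0,0,0]
    - [0,0,0.5,0,0,0,0]
    - [0,0,0,0,0,0,0]
    - [0,0,0,0,0,0,0]

```text
time: 39.08
tool_pos: [533.1, -21.0, 88.9]
tcp_rot: [-179.9, 0.1, 98.7]
ft_force: [-0.0, -0.1, -3.0]
finger_gap: 52.5
grip_force: 53.1
```

```bash
python3 - <<'E'
from h import *
s=sense(); p=s['tool_pos']; print(p,s['finger_gap'],s['tcp_rot'],ist(p))
plan([(*st(0,0),53.5,98.7)],0,vmax=10)
E
```

```text
[533.06917242 -20.97982548  88.87368505] 52.47541974684138 [-1.79911682e+02  7.80787488e-02  9.87320633e+01] [-0.81821637  0.14561405]
[[0,.01,.29,0,0,0,0],[0,.01,.3,-.01,.01,0,0],[0,0,.29,0,0,0,0],[0,.01,.3,-.01,.01,.01,0]]
```

Call:
apply_moves:
  deltas:
    - [0,0.01,0.29,0,0,0,0]
    - [0,0.01,0.3,0,0,0,0]
    - [0,0,0.29,0,0,0,0]
    - [0,0.01,0.26,0,0,0,0]
    - [0,0,0,0,0,0,0]
    - [0,0,0,0,0,0,0]

```text
time: 39.83
tool_pos: [534.1, -21.4, 55.1]
tcp_rot: [-179.9, 0.1, 98.7]
ft_force: [-0.6, -0.8, -2.6]
finger_gap: 53.0
grip_force: 53.0
```

Call:
apply_moves:
  deltas:
    - [0,0,0.04,0,0,0,0]
    - [0,0,0.02,0,0,0,0]
    - [0,0,0,0,0,0,0]
    - [0,0,0,0,0,0,0]

```text
time: 40.33
tool_pos: [534.2, -21.4, 53.5]
tcp_rot: [-180.0, 0.1, 98.7]
ft_force: [-1.5, 0.8, 1.5]
finger_gap: 52.8
grip_force: 53.2
```

Call:
apply_moves:
  deltas:
    - [0,0,0,0,0,0,1]
    - [0,0,0,0,0,0,1]
    - [0,0,0,0,0,0,1]
    - [0,0,0,0,0,0,1]
    - [0,0,-0.8,0,0,0,1]
    - [0,0,-0.9,0,0,0,1]
    - [0,0,-0.9,0,0,0,1]

```text
time: 41.2
tool_pos: [534.0, -21.2, 131.9]
tcp_rot: [-179.9, 0.1, 98.7]
ft_force: [0.3, -0.8, 0.5]
finger_gap: 85.3
grip_force: 0.0
```

```bash
python3 - <<'E'
from h import *
s=sense(); p=s['tool_pos']; print(p,s['finger_gap'],s['tcp_rot'])
c=ray('top',[(174.5,219.5)],46)[0]; print(c)
plan([(p[0],p[1],145,98.7),(c[0],c[1],135,185)],1)
E
```

```text
[534.02327123 -21.20391874 131.94750345] 85.28000514260074 [-1.79941622e+02  8.81505168e-02  9.86975895e+01]
[526.15593863 436.98114634  46.        ]
[[0,0,-.44,-.01,.02,0,1],[.76,.1,.02,0,0,-.94,1],[.75,.16,.02,0,0,-.94,1],[.73,.21,.02,0,0,-.94,1],[.71,.27,.02,0,0,-.94,1],[.69,.32,.02,0,0,-.94,1],[.67,.37,.02,0,0,-.94,1],[.64,.42,.02,0,0,-.94,1]]
[[.6,.47,.02,0,0,-.94,1],[.57,.51,.01,0,0,-.94,1],[.52,.56,.02,0,0,-.94,1],[.48,.59,.01,0,0,-.94,1],[.44,.63,.02,0,0,-.94,1],[.39,.66,.01,0,0,-.94,1],[.34,.68,.02,0,0,-.94,1],[.28,.71,.01,0,0,-.94,1]]
[[.23,.73,.02,0,0,-.95,1],[.18,.74,.01,0,0,-.94,1],[.12,.76,.02,0,0,-.95,1],[.06,.76,.01,0,0,-.94,1],[0,.76,.02,0,0,-.95,1]]
```

Call:
apply_moves:
  deltas:
    - [0,0,-0.44,0,0,0,1]
    - [0.76,0.1,0.02,0,0,-0.94,1]
    - [0.75,0.16,0.02,0,0,-0.94,1]
    - [0.73,0.21,0.02,0,0,-0.94,1]
    - [0.71,0.27,0.02,0,0,-0.94,1]
    - [0.69,0.32,0.02,0,0,-0.94,1]
    - [0.67,0.37,0.02,0,0,-0.94,1]
    - [0.64,0.42,0.02,0,0,-0.94,1]

```text
time: 42.2
tool_pos: [530.5, 139.8, 139.2]
tcp_rot: [-179.9, 0.0, 129.0]
ft_force: [1.1, -0.2, -0.4]
finger_gap: 85.2
grip_force: 0.0
```

Call:
apply_moves:
  deltas:
    - [0.6,0.47,0.02,0,0,-0.94,1]
    - [0.57,0.51,0.01,0,0,-0.94,1]
    - [0.52,0.56,0.02,0,0,-0.94,1]
    - [0.48,0.59,0.01,0,0,-0.94,1]
    - [0.44,0.63,0.02,0,0,-0.94,1]
    - [0.39,0.66,0.01,0,0,-0.94,1]
    - [0.34,0.68,0.02,0,0,-0.94,1]
    - [0.28,0.71,0.01,0,0,-0.94,1]

```text
time: 43.2
tool_pos: [527.6, 322.9, 135.1]
tcp_rot: [-179.8, -0.1, 163.5]
ft_force: [0.2, -0.5, 0.4]
finger_gap: 85.3
grip_force: 0.0
```

Call:
apply_moves:
  deltas:
    - [0.23,0.73,0.02,0,0,-0.95,1]
    - [0.18,0.74,0.01,0,0,-0.94,1]
    - [0.12,0.76,0.02,0,0,-0.95,1]
    - [0.06,0.76,0.01,0,0,-0.94,1]
    - [0,0.76,0.02,0,0,-0.95,1]
    - [0,0,0,0,0,0,1]
    - [0,0,0,0,0,0,1]
    - [0,0,0,0,0,0,1]

```text
time: 44.2
tool_pos: [526.4, 436.0, 133.2]
tcp_rot: [-179.9, -0.1, -175.1]
ft_force: [-0.2, 0.7, 0.5]
finger_gap: 85.3
grip_force: 0.0
```

```bash
python3 - <<'E'
from h import *
b,s=snap('wrist','w10'); s=sense(); print(s['tool_pos'],s['tcp_rot'])
E
```

```text
[526.40499653 436.09081014 133.3875986 ] [-1.79890575e+02 -5.25683623e-02 -1.75070821e+02]
```

View pics/w10.png

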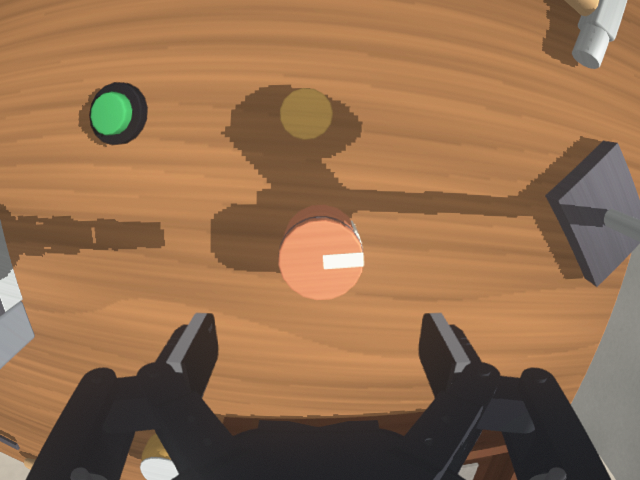

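The copper lid is centred at (322,260) with its stripe running right to (364,260). The blank at (306,113) is well clear of the jaws.

```bash
python3 - <<'E'
from h import *
s=sense(); p=ray('wrist',[(322,260),(323,262.5),(364,260)],46,s); print(p); d=p[2]-p[1]; print(np.degrees(np.arctan2(d[1],d[0])))
c=(p[0]+p[1])/2; plan([(c[0],c[1],80,185),(c[0],c[1],22,185)],1,vmax=22)
g=ray('wrist',[(110.5,113.5)],22,s); print('button',g, ray('top',[(233.5,253.5)],22))
E
```

```text
[[527.68092633 438.89998009  46.        ]
 [529.29601823 439.67309398  46.        ]
 [525.46642225 465.17900621  46.        ]]
98.53891420159846
[[-.03,.03,.59,-.01,0,-.01,1],[-.03,.04,.59,-.01,-.01,0,1],[-.02,.03,.6,0,0,-.01,1],[0,0,.64,0,0,0,1],[0,0,.65,0,0,0,1],[0,0,.64,0,0,0,1]]
button [[441.04795274 281.75065717  22.        ]] [[439.35366187 277.28694904  22.        ]]
```

Call:
apply_moves:
  deltas:
    - [-0.03,0.03,0.59,0,0,0,1]
    - [-0.03,0.04,0.59,0,0,0,1]
    - [-0.02,0.03,0.6,0,0,0,1]
    - [0,0,0.64,0,0,0,1]
    - [0,0,0.65,0,0,0,1]
    - [0,0,0.64,0,0,0,1]
    - [0,0,0,0,0,0,1]
    - [0,0,0,0,0,0,1]

```text
time: 45.25
tool_pos: [528.6, 440.1, 22.6]
tcp_rot: [-179.9, -0.0, -175.0]
ft_force: [0.0, -0.6, 0.4]
finger_gap: 85.3
grip_force: 0.0
```

Call:
apply_moves:
  deltas:
    - [0,0,0,0,0,0,0]
    - [0,0,0,0,0,0,0]
    - [0,0,0,0,0,0,0]
    - [0,0,0,0,0,0,0]
    - [0,0,0,0,0,0,0]

```text
time: 45.88
tool_pos: [529.2, 440.5, 23.6]
tcp_rot: [-180.0, 0.1, -175.0]
ft_force: [-0.1, -0.9, 4.9]
finger_gap: 53.3
grip_force: 53.0
```

```bash
python3 - <<'E'
from h import *
s=sense(); p=s['tool_pos']; print(p,s['finger_gap'],s['tcp_rot'])
w=s['tcp_rot'][2]-89.8
plan([(p[0],p[1],120,s['tcp_rot'][2]),(*st(0,90),125,w)],0)
E
```

```text
[529.15697965 440.45824055  23.62027302] 53.27591365918114 [-1.79968711e+02  7.23551148e-02 -1.74993577e+02]
[[0,0,-.8,0,0,0,0],[0,0,-.8,0,.01,0,0],[0,0,-.81,0,0,0,0],[0,0,-.8,-.01,.01,0,0],[.07,-.59,-.01,0,0,.93,0],[.02,-.59,-.01,0,0,.93,0],[-.02,-.59,-.01,0,0,.93,0],[-.07,-.59,-.01,0,0,.93,0]]
[[-.11,-.58,-.01,0,0,.93,0],[-.15,-.57,-.01,0,0,.93,0],[-.19,-.56,-.01,0,0,.93,0],[-.24,-.54,-.01,0,0,.93,0],[-.28,-.52,-.01,0,0,.93,0],[-.31,-.5,-.01,0,0,.94,0],[-.35,-.48,-.01,0,0,.93,0],[-.39,-.45,-.01,0,0,.94,0]]
[[-.42,-.42,-.01,0,0,.93,0],[-.45,-.39,-.01,0,0,.94,0],[-.47,-.35,0,0,0,.93,0],[-.5,-.32,-.01,0,0,.94,0],[-.52,-.28,0,0,0,.93,0],[-.54,-.24,-.01,0,0,.94,0],[-.56,-.19,0,0,0,.93,0],[-.57,-.15,-.01,0,0,.94,0]]
[[-.58,-.11,0,0,0,.93,0]]
```

Call:
apply_moves:
  deltas:
    - [0,0,-0.8,0,0,0,0]
    - [0,0,-0.8,0,0,0,0]
    - [0,0,-0.81,0,0,0,0]
    - [0,0,-0.8,0,0,0,0]
    - [0.07,-0.59,-0.01,0,0,0.93,0]
    - [0.02,-0.59,-0.01,0,0,0.93,0]
    - [-0.02,-0.59,-0.01,0,0,0.93,0]
    - [-0.07,-0.59,-0.01,0,0,0.93,0]

```text
time: 46.88
tool_pos: [526.6, 368.6, 121.2]
tcp_rot: [-179.9, 0.0, 167.8]
ft_force: [-0.2, 0.4, -1.9]
finger_gap: 52.7
grip_force: 52.8
```

Call:
apply_moves:
  deltas:
    - [-0.11,-0.58,-0.01,0,0,0.93,0]
    - [-0.15,-0.57,-0.01,0,0,0.93,0]
    - [-0.19,-0.56,-0.01,0,0,0.93,0]
    - [-0.24,-0.54,-0.01,0,0,0.93,0]
    - [-0.28,-0.52,-0.01,0,0,0.93,0]
    - [-0.31,-0.5,-0.01,0,0,0.94,0]
    - [-0.35,-0.48,-0.01,0,0,0.93,0]
    - [-0.39,-0.45,-0.01,0,0,0.94,0]

```text
time: 47.88
tool_pos: [523.5, 226.7, 123.8]
tcp_rot: [-180.0, 0.1, 133.6]
ft_force: [-0.4, 0.9, -0.7]
finger_gap: 52.7
grip_force: 52.6
```

Call:
apply_moves:
  deltas:
    - [-0.42,-0.42,-0.01,0,0,0.93,0]
    - [-0.45,-0.39,-0.01,0,0,0.94,0]
    - [-0.47,-0.35,0,0,0,0.93,0]
    - [-0.5,-0.32,-0.01,0,0,0.94,0]
    - [-0.52,-0.28,0,0,0,0.93,0]
    - [-0.54,-0.24,-0.01,0,0,0.94,0]
    - [-0.56,-0.19,0,0,0,0.93,0]
    - [-0.57,-0.15,-0.01,0,0,0.94,0]

```text
time: 48.88
tool_pos: [520.2, 84.8, 125.5]
tcp_rot: [180.0, 0.1, 99.3]
ft_force: [0.2, 0.0, -1.9]
finger_gap: 52.6
grip_force: 52.5
```

Call:
apply_moves:
  deltas:
    - [-0.58,-0.11,0,0,0,0.93,0]
    - [0,0,0,0,0,0,0]
    - [0,0,0,0,0,0,0]
    - [0,0,0,0,0,0,0]

```text
time: 49.38
tool_pos: [519.7, 68.2, 124.5]
tcp_rot: [-180.0, 0.1, 95.3]
ft_force: [-0.1, 0.4, -1.5]
finger_gap: 52.7
grip_force: 52.5
```

```bash
python3 - <<'E'
from h import *
b,s=snap('wrist','w11')
s=sense(); p=s['tool_pos']; print(p,s['finger_gap'],s['tcp_rot'],ist(p))
plan([(*st(0,90),85,95.2),(*st(0,90),55,95.2)],0,vmax=14)
E
```

```text
[519.65376447  68.15495367 124.36750352] 52.74955871830235 [-1.79965901e+02  8.40840258e-02  9.52875950e+01] [-0.59666531 90.28402395]
[[0,.01,.44,0,.01,.01,0],[0,.01,.44,0,0,0,0],[-.01,0,.43,-.01,.01,.01,0],[0,0,.33,0,0,0,0],[0,0,.34,0,0,0,0],[0,0,.33,0,0,0,0]]
```

View pics/w11.png

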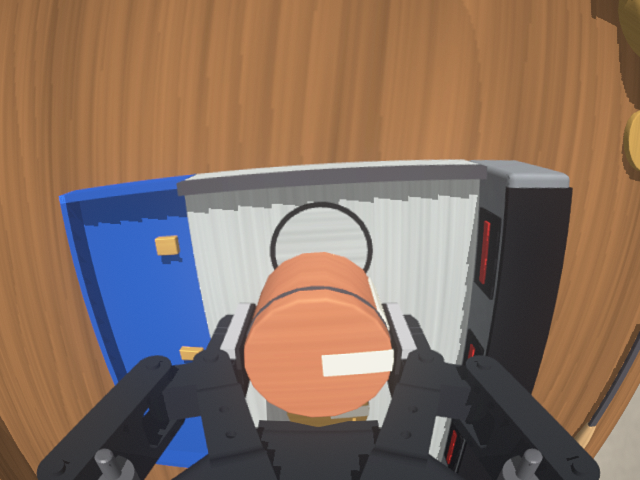

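The copper can is over ring 2 with its stripe towards the bar, and chips show in the tray at (167,245) and (192,353). Lowering it. The 14 picture views are now used up, so later checks are numeric.

Call:
apply_moves:
  deltas:
    - [0,0.01,0.44,0,0,0.01,0]
    - [0,0.01,0.44,0,0,0,0]
    - [-0.01,0,0.43,0,0,0,0]
    - [0,0,0.33,0,0,0,0]
    - [0,0,0.34,0,0,0,0]
    - [0,0,0.27,0,0,0,0]
    - [0,0,0,0,0,0,0]
    - [0,0,0,0,0,0,0]

```text
time: 50.42
tool_pos: [520.6, 67.2, 57.0]
tcp_rot: [-180.0, 0.1, 95.2]
ft_force: [0.3, 0.6, -3.4]
finger_gap: 52.9
grip_force: 52.6
```

Call:
apply_moves:
  deltas:
    - [0,0,0.05,0,0,0,0]
    - [0,0,0.03,0,0,0,0]
    - [0,0,0,0,0,0,0]
    - [0,0,0,0,0,0,0]

```text
time: 50.92
tool_pos: [520.3, 67.2, 54.3]
tcp_rot: [-180.0, 0.1, 95.2]
ft_force: [0.1, 0.4, -0.6]
finger_gap: 53.1
grip_force: 52.6
```

Call:
apply_moves:
  deltas:
    - [0,0,0,0,0,0,1]
    - [0,0,0,0,0,0,1]
    - [0,0,0,0,0,0,1]
    - [0,0,0,0,0,0,1]
    - [0,0,-0.8,0,0,0,1]
    - [0,0,-0.9,0,0,0,1]
    - [0,0,-0.9,0,0,0,1]

```text
time: 51.8
tool_pos: [520.2, 67.3, 133.0]
tcp_rot: [-179.9, 0.1, 95.2]
ft_force: [0.4, 0.2, -0.2]
finger_gap: 85.9
grip_force: 0.0
```

```bash
python3 - <<'E'
from h import *
plan([(440,279,140,95)],0)
E
```

```text
[[.91,-.25,-.03,0,0,0,0],[.91,-.25,-.03,0,0,.01,0],[.91,-.26,-.03,0,0,0,0],[.91,-.25,-.03,0,0,.01,0],[.91,-.26,-.03,0,.01,0,0],[.91,-.25,-.03,0,0,.01,0],[.9,-.26,-.03,-.01,.01,0,0],[.9,-.26,-.03,0,0,.01,0]]
```

Call:
apply_moves:
  deltas:
    - [0.91,-0.25,-0.03,0,0,0,0]
    - [0.91,-0.25,-0.03,0,0,0,0]
    - [0.91,-0.26,-0.03,0,0,0,0]
    - [0.91,-0.25,-0.03,0,0,0,0]
    - [0.91,-0.26,-0.03,0,0,0,0]
    - [0.91,-0.25,-0.03,0,0,0,0]
    - [0.9,-0.26,-0.03,0,0,0,0]
    - [0.9,-0.26,-0.03,0,0,0,0]

```text
time: 52.8
tool_pos: [439.4, 279.6, 139.3]
tcp_rot: [-180.0, 0.1, 95.2]
ft_force: [0.7, -0.3, 0.7]
finger_gap: 0.1
grip_force: 0.0
```

Call:
apply_moves:
  deltas:
    - [0,0,0,0,0,0,0]
    - [0,0,0,0,0,0,0]
    - [0,0,0,0,0,0,0]

```text
time: 53.18
tool_pos: [440.0, 278.0, 139.1]
tcp_rot: [-180.0, 0.1, 95.1]
ft_force: [-0.3, 0.5, -0.9]
finger_gap: -0.0
grip_force: 0.0
```

```bash
python3 - <<'E'
from h import *
np.set_printoptions(precision=1,suppress=True)
b,s=snap('top','t5'); bw,s=snap('wrist','w12'); s=sense(); print(s['tool_pos'])
c0=camera_info('top')
def circ(name,mask,z):
    pass
h=cv2.cvtColor(b,cv2.COLOR_BGR2HSV)
px=lambda x,y,z: None
# lid blobs: non-white within plate area, by colour
for n,lo,hi in [('a copper',(2,90,90),(13,255,255)),('b brass',(15,90,80),(32,255,255)),('c dark',(100,10,30),(150,110,130)),('stripe',(0,0,200),(180,50,255))]:
    for c in blobs(b,lo,hi,(296,195,396,250),40)[:3]:
        (u,v),r=cv2.minEnclosingCircle(c); print(n,cv2.contourArea(c),(u,v),r,ist(ray('top',[(u,v)],76)[0]))
for c in blobs(b,(10,100,60),(28,255,255),(300,245,400,285),5): print('chip',cen(c),ist(ray('top',[cen(c)],8)[0]))
c=blobs(b,(8,50,150),(28,160,255),(415,235,460,275),60); print([(cen(k),ray('top',[cen(k)],70)[0]) for k in c[:2]])
for c in blobs(bw,(50,100,50),(80,255,255),None,300)[:2]: print('green',cen(c),cv2.contourArea(c),[ray('wrist',[cen(c)],z,s)[0] for z in (15,30)])
for c in blobs(b,(50,100,50),(80,255,255),(215,235,255,275),20)[:1]: print('green top',cen(c))
E
```

```text
[440.  278.1 139.1]
a copper 274.0 (309.8823547363281, 225.41175842285156) 10.868606567382812 [-3.  90.1]
b brass 273.0 (344.10345458984375, 220.78878784179688) 10.614174842834473 [-2.  -1.4]
stripe 1466.0 (342.07855224609375, 204.5324249267578) 47.054325103759766 [41.6 -1.5]
stripe 43.0 (368.5, 231.0) 23.690814971923828 [-36.9 -62. ]
chip [314.  267.6] [-113.6   95.4]
chip [348.4 263.2] [-113.2   -0.3]
[]
green [318.3 240.3] 1535.0 [array([440.7, 278.4,  15. ]), array([440.2, 283.2,  30. ])]
green top [236.4 252.5]
```

```bash
python3 - <<'E'
from h import *
np.set_printoptions(precision=1,suppress=True)
b=cv2.imread('pics/t5.png'); h=cv2.cvtColor(b,cv2.COLOR_BGR2HSV)
c0,f,o,Rm=cam('top')
def proj(p):
    q=Rm.T@(np.array(p)-o); return np.array([c0['cx']+f*q[0]/-q[2], c0['cy']-f*q[1]/-q[2]])
for n,y in [('c',-90),('b',0),('a',90)]:
    u=proj([*st(0,y),76]); yy,xx=np.mgrid[0:480,0:640]; m=np.hypot(xx-u[0],yy-u[1])<9.0
    w=m&(h[...,1]<70)&(h[...,2]>170); k=np.argwhere(w)[:,::-1]
    P=ist(ray('top',[k.mean(0)],76)[0])-[0,y]; print(n,u,len(k),'stripe centroid rel',P)
u=proj([*st(0,-90),76]); x,y=np.round(u).astype(int); roi=(x-18,y-18,x+18,y+18)
for c in blobs(b,(0,0,0),(180,150,130),roi,60): print('c',cv2.minEnclosingCircle(c),ist(ray('top',[cv2.minEnclosingCircle(c)[0]],76)[0]))
u=proj([*st(-94,-46),8]); x,y=np.round(u).astype(int); print(u); print(h[y-4:y+5,x-5:x+6,0])
u=proj([426,-285,70]); x,y=np.round(u).astype(int); print('scr',u); 
for c in blobs(b,(8,30,120),(30,200,255),(x-14,y-14,x+15,y+15),40): print('scr',cv2.minAreaRect(c),ray('top',[cen(c)],70)[0])
E
```

```text
c [377.2 215.9] 34 stripe centroid rel [12.7 -1.2]
b [343.5 220.1] 28 stripe centroid rel [12.4 -2.5]
a [309.8 224.3] 29 stripe centroid rel [12.1  0.3]
c ((377.4165954589844, 215.9595184326172), 23.777963638305664) [ -0.2 -90.5]
[364.  254.3]
[[ 36  35  24  25  26  30  30  25  30 108 109]
 [ 27 108 108 110 109 109 110 110 110 110 110]
 [109 110 109 110 110 110 110 109 110 110 110]
 [109 109 110 104 108  18  17   0 110 110 109]
 [109 110   0  19  19  19  19  17 111 110 110]
 [110 109 131  18  19  19  19  18 112 109 109]
 [110 109 112 114 110 120 112 110 110 109 109]
 [110 110 110 109 110 109 110 110 109 110 110]
 [109 109 110 109 109 110 108 110 109 109 109]]
scr [442.3 263.7]
scr ((442.0809020996094, 271.5260314941406), (3.9534871578216553, 20.679779052734375), 81.25383758544922) [ 405.  -284.9   70. ]
```

Cans A and B are measured within 3 mm of their rings, all three stripes point at the bar, and all the chips are in the tray. Pressing the button next.

Call:
apply_moves:
  deltas:
    - [0,0,0.9,0,0,0,0]
    - [0,0,0.9,0,0,0,0]
    - [0,0,0.9,0,0,0,0]
    - [0,0,0.4,0,0,0,0]
    - [0,0,0,0,0,0,0]
    - [0,0,0,0,0,0,0]

```text
time: 54.02
tool_pos: [440.6, 278.9, 47.4]
tcp_rot: [179.9, 0.1, 95.2]
ft_force: [-0.1, 0.4, 0.7]
finger_gap: -0.1
grip_force: 0.0
```

Call:
apply_moves:
  deltas:
    - [0,0,0.1,0,0,0,0]
    - [0,0,0.1,0,0,0,0]
    - [0,0,0,0,0,0,0]
    - [0,0,0,0,0,0,0]

```text
time: 54.52
tool_pos: [439.7, 278.6, 40.2]
tcp_rot: [-180.0, 0.1, 95.2]
ft_force: [0.3, 0.6, 0.3]
finger_gap: 0.1
grip_force: 0.0
```

Call:
apply_moves:
  deltas:
    - [0,0,0.1,0,0,0,0]
    - [0,0,0.1,0,0,0,0]
    - [0,0,0,0,0,0,0]
    - [0,0,0,0,0,0,0]

```text
time: 55.02
tool_pos: [439.8, 278.6, 34.3]
tcp_rot: [-180.0, 0.1, 95.2]
ft_force: [-0.0, -0.1, 1.5]
finger_gap: 0.1
grip_force: 1.2
```

Call:
apply_moves:
  deltas:
    - [0,0,0.1,0,0,0,0]
    - [0,0,0,0,0,0,0]
    - [0,0,0,0,0,0,0]

```text
time: 55.4
tool_pos: [439.9, 278.7, 31.4]
tcp_rot: [-180.0, 0.1, 95.2]
ft_force: [0.2, 0.6, 4.4]
finger_gap: 0.0
grip_force: 2.0
```

Call:
apply_moves:
  deltas:
    - [0,0,0.08,0,0,0,0]
    - [0,0,0.05,0,0,0,0]
    - [0,0,0,0,0,0,0]
    - [0,0,0,0,0,0,0]
    - [0,0,0,0,0,0,0]

```text
time: 56.02
tool_pos: [440.1, 278.8, 29.6]
tcp_rot: [-180.0, 0.1, 95.2]
ft_force: [-11.0, -6.6, 27.7]
finger_gap: 0.0
grip_force: 14.2
```

The button bottomed out at 28 N. Lifting off and going to the scraper to recentre it.

Call:
apply_moves:
  deltas:
    - [0,0,-0.3,0,0,0,0]
    - [0,0,-0.9,0,0,0,0]
    - [0,0,-0.9,0,0,0,0]
    - [0,0,-0.9,0,0,0,0]
    - [0,0,-0.9,0,0,0,0]
    - [0,0,-0.9,0,0,0,0]

```text
time: 56.78
tool_pos: [439.2, 278.5, 171.3]
tcp_rot: [-179.9, 0.1, 95.2]
ft_force: [0.4, 0.7, -1.2]
finger_gap: -0.2
grip_force: 0.0
```

```bash
python3 - <<'E'
from h import *
print(sense()['tool_pos'])
plan([(430,-288,195,98)],1)
E
```

```text
[439.19950776 278.49356556 171.33662585]
[[-.94,-.1,-.04,0,0,-.03,1],[-.94,-.1,-.04,0,0,-.03,1],[-.94,-.11,-.04,0,0,-.03,1],[-.94,-.11,-.04,0,0,-.03,1],[-.94,-.11,-.04,0,0,-.03,1],[-.94,-.11,-.04,0,0,-.03,1],[-.94,-.11,-.04,0,0,-.03,1],[-.94,-.12,-.04,0,0,-.03,1]]
[[-.94,-.12,-.04,0,0,-.03,1],[-.94,-.12,-.03,0,0,-.03,1],[-.93,-.12,-.04,0,0,-.03,1],[-.93,-.12,-.03,0,0,-.03,1],[-.93,-.13,-.04,0,0,-.03,1],[-.93,-.13,-.03,0,0,-.03,1],[-.94,-.13,-.04,0,0,-.03,1],[-.93,-.13,-.03,-.01,.01,-.03,1]]
[[-.93,-.14,-.04,0,0,-.03,1],[-.94,-.14,-.04,-.01,.01,-.04,1],[-.93,-.14,-.03,0,0,-.03,1],[-.94,-.15,-.04,-.01,.01,-.04,1]]
```

Call:
apply_moves:
  deltas:
    - [-0.94,-0.1,-0.04,0,0,-0.03,1]
    - [-0.94,-0.1,-0.04,0,0,-0.03,1]
    - [-0.94,-0.11,-0.04,0,0,-0.03,1]
    - [-0.94,-0.11,-0.04,0,0,-0.03,1]
    - [-0.94,-0.11,-0.04,0,0,-0.03,1]
    - [-0.94,-0.11,-0.04,0,0,-0.03,1]
    - [-0.94,-0.11,-0.04,0,0,-0.03,1]
    - [-0.94,-0.12,-0.04,0,0,-0.03,1]

```text
time: 57.78
tool_pos: [435.4, 50.8, 180.6]
tcp_rot: [-179.9, 0.1, 96.3]
ft_force: [-0.5, 0.7, -0.4]
finger_gap: 85.2
grip_force: 0.0
```

Call:
apply_moves:
  deltas:
    - [-0.94,-0.12,-0.04,0,0,-0.03,1]
    - [-0.94,-0.12,-0.03,0,0,-0.03,1]
    - [-0.93,-0.12,-0.04,0,0,-0.03,1]
    - [-0.93,-0.12,-0.03,0,0,-0.03,1]
    - [-0.93,-0.13,-0.04,0,0,-0.03,1]
    - [-0.93,-0.13,-0.03,0,0,-0.03,1]
    - [-0.94,-0.13,-0.04,0,0,-0.03,1]
    - [-0.93,-0.13,-0.03,0,0,-0.03,1]

```text
time: 58.78
tool_pos: [432.0, -175.0, 189.3]
tcp_rot: [-179.9, 0.1, 97.4]
ft_force: [-0.4, 0.9, -0.4]
finger_gap: 85.3
grip_force: 0.0
```

Call:
apply_moves:
  deltas:
    - [-0.93,-0.14,-0.04,0,0,-0.03,1]
    - [-0.94,-0.14,-0.04,0,0,-0.04,1]
    - [-0.93,-0.14,-0.03,0,0,-0.03,1]
    - [-0.94,-0.15,-0.04,0,0,-0.04,1]
    - [0,0,0,0,0,0,1]
    - [0,0,0,0,0,0,1]
    - [0,0,0,0,0,0,1]
    - [0,0,0,0,0,0,1]

```text
time: 59.78
tool_pos: [430.5, -287.1, 194.7]
tcp_rot: [-180.0, 0.1, 98.1]
ft_force: [0.4, -1.0, -0.6]
finger_gap: 85.4
grip_force: 0.0
```

```bash
python3 - <<'E'
from h import *
b,s=snap('wrist','w13'); s=sense(); print(s['tool_pos'],s['tcp_rot'])
for z,nm,lo,hi,box in [(70,'grip',(14,30,150),(30,160,255),(150,100,500,310)),(4,'pad',(0,120,20),(6,255,140),(150,80,500,330)),(22,'foot',(0,0,0),(180,150,60),(150,100,500,310))]:
    for c in blobs(b,lo,hi,box,400)[:4]:
        w=ray('wrist',c[:,0,:],z,s)[:,:2].astype(np.float32); r=cv2.minAreaRect(w)
        if max(r[1])<200: print(nm,cen(c),cv2.boundingRect(c),r)
E
```

```text
[ 430.55522353 -287.2116193   194.75815837] [-1.79957564e+02  9.21332495e-02  9.80589691e+01]
grip [212.90259358 205.2641394 ] (150, 100, 134, 210) ((353.35076904296875, -276.817138671875), (99.12487030029297, 164.93765258789062), 5.2556962966918945)
grip [446.9185487  239.45263602] (356, 154, 144, 156) ((523.2659301757812, -271.17803955078125), (124.28024291992188, 122.67266845703125), 5.825849533081055)
grip [291.95828599 224.97067576] (272, 180, 39, 91) ((410.964599609375, -279.5954895019531), (26.193593978881836, 66.63746643066406), 9.06600284576416)
pad [356.99531181 262.94707357] (292, 200, 107, 101) ((459.5419921875, -315.5390930175781), (98.71281433105469, 97.38297271728516), 10.042923927307129)
pad [155.85223125 266.23984458] (150, 181, 19, 142) ((280.4927978515625, -347.05047607421875), (150.03085327148438, 21.45994758605957), 88.81713104248047)
pad [377.96416352 154.5530344 ] (343, 139, 57, 40) ((469.1687316894531, -226.95204162597656), (49.33015441894531, 34.18986892700195), 5.9569878578186035)
```

The grip has ended up 44 mm from the pad centre, at (411,-283) against (454.5,-289), so it has to be recentred. Grasping it again.

```bash
python3 - <<'E'
from h import *
plan([(411.4,-283,110,99.1),(411.4,-283,50,99.1)],1,vmax=24)
E
```

```text
[[.06,-.15,.71,0,.01,-.06,1],[.06,-.15,.71,0,0,-.06,1],[.06,-.15,.7,0,0,-.05,1],[.06,-.16,.71,-.01,.01,-.06,1],[0,0,.67,0,0,0,1],[0,0,.66,0,0,0,1],[0,0,.67,0,0,0,1]]
```

Call:
apply_moves:
  deltas:
    - [0.06,-0.15,0.71,0,0,-0.06,1]
    - [0.06,-0.15,0.71,0,0,-0.06,1]
    - [0.06,-0.15,0.7,0,0,-0.05,1]
    - [0.06,-0.16,0.71,0,0,-0.06,1]
    - [0,0,0.67,0,0,0,1]
    - [0,0,0.66,0,0,0,1]
    - [0,0,0.67,0,0,0,1]
    - [0,0,0,0,0,0,1]

```text
time: 60.82
tool_pos: [410.1, -282.3, 48.3]
tcp_rot: [-179.8, -0.1, 99.1]
ft_force: [-0.7, 0.2, -0.1]
finger_gap: 85.5
grip_force: 0.0
```

Call:
apply_moves:
  deltas:
    - [0,0,0,0,0,0,1]
    - [0,0,0,0,0,0,0]
    - [0,0,0,0,0,0,0]
    - [0,0,0,0,0,0,0]
    - [0,0,0,0,0,0,0]
    - [0,0,0,0,0,0,0]
    - [0,0,0,0,0,0,0]
  grip_force: 60

```text
time: 61.7
tool_pos: [411.3, -283.7, 50.3]
tcp_rot: [-180.0, 0.1, 99.1]
ft_force: [-1.1, 0.8, 6.1]
finger_gap: 25.1
grip_force: 59.6
```

```bash
python3 - <<'E'
from h import *
s=sense(); p=s['tool_pos']; print(p,s['tcp_rot'])
plan([(p[0],p[1],p[2]+25,99.1),(454.5,-287,p[2]+25,100)],0,vmax=15)
E
```

```text
[ 411.30464735 -283.7467237    50.2550721 ] [-1.79959391e+02  1.07850309e-01  9.90641221e+01]
[[0,0,-.42,0,.01,0,0],[0,0,-.41,-.01,.01,-.01,0],[-.11,.47,0,0,0,-.06,0],[-.12,.47,0,0,0,-.07,0],[-.11,.46,0,0,0,-.06,0]]
```

Once it is lifted and shifted, I lower it 22 mm and check the contact.

Call:
apply_moves:
  deltas:
    - [0,0,-0.42,0,0,0,0]
    - [0,0,-0.41,0,0,0,0]
    - [-0.11,0.47,0,0,0,-0.06,0]
    - [-0.12,0.47,0,0,0,-0.07,0]
    - [-0.11,0.46,0,0,0,-0.06,0]
    - [0,0,0,0,0,0,0]
    - [0,0,0,0,0,0,0]
    - [0,0,0,0,0,0,0]

```text
time: 62.7
tool_pos: [453.9, -286.6, 74.4]
tcp_rot: [-179.9, 0.1, 99.9]
ft_force: [-0.3, 0.4, -4.1]
finger_gap: 25.4
grip_force: 59.9
```

Call:
apply_moves:
  deltas:
    - [0,0,0.3,0,0,0,0]
    - [0,0,0.3,0,0,0,0]
    - [0,0,0.15,0,0,0,0]
    - [0,0,0,0,0,0,0]
    - [0,0,0,0,0,0,0]
    - [0,0,0,0,0,0,0]

```text
time: 63.45
tool_pos: [454.6, -287.0, 52.7]
tcp_rot: [-180.0, 0.1, 99.9]
ft_force: [0.5, 0.5, -3.6]
finger_gap: 25.3
grip_force: 59.9
```

Call:
apply_moves:
  deltas:
    - [0,0,0.05,0,0,0,0]
    - [0,0,0.03,0,0,0,0]
    - [0,0,0,0,0,0,0]
    - [0,0,0,0,0,0,0]

```text
time: 63.95
tool_pos: [454.4, -286.9, 50.3]
tcp_rot: [-180.0, 0.1, 99.9]
ft_force: [-3.4, 2.3, 4.4]
finger_gap: 25.1
grip_force: 60.7
```

Call:
apply_moves:
  deltas:
    - [0,0,0.02,0,0,0,0]
    - [0,0,0,0,0,0,0]
    - [0,0,0,0,0,0,0]

```text
time: 64.32
tool_pos: [454.4, -286.9, 50.3]
tcp_rot: [-180.0, 0.1, 99.9]
ft_force: [-6.2, 4.2, 10.2]
finger_gap: 25.3
grip_force: 61.8
```

Call:
apply_moves:
  deltas:
    - [0,0,-0.02,0,0,0,0.3]
    - [0,0,0,0,0,0,0.6]
    - [0,0,0,0,0,0,1]
    - [0,0,0,0,0,0,1]
    - [0,0,0,0,0,0,1]
    - [0,0,-0.5,0,0,0,1]
    - [0,0,-0.8,0,0,0,1]
    - [0,0,-0.8,0,0,0,1]

```text
time: 65.32
tool_pos: [454.5, -286.9, 114.6]
tcp_rot: [-180.0, 0.1, 99.9]
ft_force: [-0.4, -0.6, -0.1]
finger_gap: 85.6
grip_force: 0.0
```

Call:
apply_moves:
  deltas:
    - [0,0,-0.8,0,0,0,1]
    - [0,0,-0.8,0,0,0,1]
    - [0,0,-0.8,0,0,0,1]
    - [0,0,-0.4,0,0,0,1]
    - [0,0,0,0,0,0,1]
    - [0,0,0,0,0,0,1]
    - [0,0,0,0,0,0,1]
    - [0,0,0,0,0,0,1]

```text
time: 66.32
tool_pos: [454.0, -286.3, 196.0]
tcp_rot: [-179.9, 0.0, 99.9]
ft_force: [-0.8, 0.8, 0.5]
finger_gap: 85.3
grip_force: 0.0
```

```bash
python3 - <<'E'
from h import *
for k in range(2):
    b,s=snap('wrist','w14_%d'%k); s=sense(); print(s['tool_pos'],s['tcp_rot'])
    for z,nm,lo,hi,box in [(70,'grip',(14,30,150),(30,160,255),(250,120,400,310)),(4,'pad',(0,120,20),(6,255,140),(200,80,450,330))]:
        for c in blobs(b,lo,hi,box,400)[:5]:
            w=ray('wrist',c[:,0,:],z,s)[:,:2].astype(np.float32); r=cv2.minAreaRect(w)
            if max(r[1])<200: print(nm,cen(c),cv2.boundingRect(c),r)
# cans/chips via top
b,_=snap('top','t6'); h=cv2.cvtColor(b,cv2.COLOR_BGR2HSV)
c0,f,o,Rm=cam('top')
def proj(p):
    q=Rm.T@(np.array(p)-o); return np.array([c0['cx']+f*q[0]/-q[2], c0['cy']-f*q[1]/-q[2]])
yy,xx=np.mgrid[0:480,0:640]
for n,y in [('c',-90),('b',0),('a',90)]:
    u=proj([*st(0,y),76]); m=(np.hypot(xx-u[0],yy-u[1])<9)&(h[...,1]<70)&(h[...,2]>170); k=np.argwhere(m)[:,::-1]
    print(n,len(k),ist(ray('top',[k.mean(0)],76)[0])-[0,y])
for c in blobs(b,(10,100,60),(28,255,255),(300,245,395,285),4): print('chip',ist(ray('top',[cen(c)],8)[0]))
E
```

```text
[ 454.13646558 -286.37651005  196.18628207] [-1.79911099e+02  4.46064789e-02  9.99379959e+01]
grip [382.75829252 241.80826663] (325, 152, 75, 158) ((488.96405029296875, -276.8237609863281), (58.64519119262695, 120.64724731445312), 9.039183616638184)
grip [318.63452202 233.05457894] (301, 189, 36, 89) ((454.0586853027344, -282.3581237792969), (25.401779174804688, 66.67850494384766), 10.743609428405762)
grip [259.09976092 239.87357821] (250, 124, 48, 186) ((421.4235534667969, -279.7879638671875), (37.14289474487305, 140.670654296875), 6.9562506675720215)
pad [318.06317097 215.46595491] (260, 137, 116, 160) ((455.08013916015625, -289.67694091796875), (99.39794921875, 149.5936737060547), 10.294333457946777)
[ 454.19465124 -286.46003603  196.37780913] [-1.79922118e+02  5.74403527e-02  9.99340084e+01]
grip [382.76036811 241.10880045] (328, 152, 72, 158) ((490.28009033203125, -276.7861328125), (56.5369873046875, 120.78162384033203), 9.00900650024414)
grip [318.50279736 232.90925366] (301, 189, 36, 89) ((454.2685546875, -282.4923400878906), (25.613788604736328, 66.47233581542969), 9.928372383117676)
grip [259.25909618 245.43561221] (250, 140, 48, 170) ((422.28692626953125, -285.5225830078125), (37.1663932800293, 129.5865936279297), 6.852964878082275)
pad [319.16081969 215.3406484 ] (260, 137, 116, 160) ((455.12652587890625, -289.7254333496094), (99.44044494628906, 149.67503356933594), 10.302361488342285)
c 34 [12.66948166 -1.20539073]
b 25 [12.24681416 -2.04434909]
a 29 [12.12607442  0.25504068]
chip [-113.09037202   95.08331016]
chip [-113.15365189   -0.31395175]
chip [-93.87488546 -46.5159514 ]
```

```bash
python3 -c "
from bench import hand_in; print(hand_in())"
```

```text
the job is handed in; nothing more can be done
None
```

The job is handed in (no verdict came back): all three chips lie in the tray, the three canisters stand on their rings facing the bar, the button was pressed to its stop, and the scraper is upright about 5 mm from its pad's centre after I re-set it following a knock.

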